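# Load and start the polishing tumbler

## Robot

A 6-joint arm with a two-finger parallel gripper is mounted at the origin on the work surface. World frame = base frame: x ahead of the robot, y to its left, z up, the work surface at z = 0. Lengths are in m, angles in rad, forces in N, time in s.
With the tool pointing down it reaches from about 0.4 to 0.825 m from the base axis. Payload 7 kg.
Tool frame: the origin (TCP) lies midway between the tips of the shut fingers; the grasp point (between the pads) lies r.grip_point_offset behind it (r.grip_point_offset is the distance from the TCP to the grasp point, in m); z points along the fingers, y is the line along which they close (so a half turn about z gives the same grasp; the last joint's range is limited). The gripper opens to 88 mm and grips with 3 to 60 N. Pads are 19 mm wide; open, the fingers measure 130 mm over their backs; the gripper's body (78 mm by 193 mm) begins 47 mm behind the grasp point.
Start: joints at [-0.962, 0.359, 0.012, 0, -1.224, -0.288], TCP at [0.213, -0.641, 0.205] pointing down, gripper open.
Joint ranges: [-3.07, 3.07], [-1.43, 2.12], [-1.02, 1.25], [-3.03, 1.67], [-3.05, -0], [-3.03, 3.03]. Speed limits (rad/s): [2.39, 2.39, 3.01, 3.14, 3.14, 3.14].

## Interface

Orientations are given as a rotation vector (axis times angle).
In Python, from bench import monitor, optics, workorder, r gives the robot as it stands.
- The arm moves only by the shell command python3 -m jog 'ROWS' [FORCE]. ROWS is JSON, a list of rows, each a list of 3 entries, a list of its own where there are three numbers: the finger opening in mm, from 0 to 87.6, then the shift along the tool's x, y, z in units of 0.04 m (1.0 is 0.04 m), then the turn about the tool's z in units of 0.15 rad (1.0 is 0.15 rad). A call has exactly 10 rows; each row shifts and turns the commanded pose from where the row before left it, along the tool's axes as they then stand; what a row does not reach is not made up. A row lasts 1/8 s, in which the tool goes at most 62.5 mm and 10.7 degrees, less where a joint would pass 70% of its speed; a pose out of reach is approached as far as the arm can. A call with a number of a shift or a turn outside -1 to 1 is refused whole. A call with a gripper value outside its range is refused whole. The fingers move at their own pace and stop on an object; FORCE is the grip in N (left out, the last holds). Time passes only in rows, so rows that do not move let the fingers close, or fill a call up. It gives the time, the measured TCP pose, the force, the opening and the grip force at its end, in the units of the state.
- monitor.sense(): the state, without advancing time (a new reading comes with each control period).
- optics.camera(name): name is "scene" or "top"; returns (picture, depth): 480x640x3 uint8, red, green, blue; 480x640 float32, m along the optical axis (not along the pixel's ray), 0 where there is no reading.
- optics.get_calibration(name): a dict with "fx", "fy", "cx", "cy" (pixels), "eye" and "orientation" of the camera in the world. Camera axes: x right, y up, looking along -z (the intrinsics and any distortion apply to the point x, -y, -z); pixel columns grow to the right and rows downward; lengths in m; the calibration is good to about 2 mm. A picture is of the moment at which its call begins. get_calibration takes no time and is no camera call.
- workorder.hand_in(): hands the job in; it is judged then, once.
The state is a dict: "time_s": time; "joint_positions": joint angles; "qd": joint speeds; "effort": joint torques, N m; "eef_pos": TCP position; "tcp_rot": TCP orientation; "ft_force": force on the tool from outside, world axes, zero at the start; "ft_torque": the same for the moment, N m; "gripper_width": finger opening in m; "grasp_force": force on a finger pad.
Only numpy, scipy, OpenCV 4.12 (cv2) and the standard library are available. Lean on these libraries where they do the work, as an engineer would, in place of code of your own. Each camera call takes 0.05 s, during which the arm holds its last target. There are 200 camera calls.

## Task

Start the next polishing batch: take the orange cover off the tumbler's bowl and lay it, knob up, on the rubber mat, then move every cream stone blank from the black tray into the bowl, leaving the cork sanding block in the tray. Put the cover back so that it sits fully seated and level on the bowl, and only then throw the red switch all the way over to its other side to start the machine. Do not disturb the hand drill, the brush or the mug.

Things in the scene. Friction and masses are not known exactly. Their poses are not given: they have to be found in the camera images.
- tumbler: fixed polishing tumbler: round grey plinth (radius 100 mm, 45 mm high) carrying a blue bowl, with a grey tongue 80 mm wide reaching 190 mm out along the tumbler's -x (roughly towards the robot) that carries the switch. Origin on the bench under the bowl's axis; z up
- bowl_floor (a point): centre of the bowl's inner floor, 51 mm above the bench. The bowl is round, inner radius 88 mm (nearer 86 mm at places), 74 mm deep, wall 6 mm
- bowl_rim (a point): centre of the bowl's mouth at the height of the rim, 125 mm above the bench
- cover: loose orange cover of the bowl, 0.3 kg: a flange (radius 100 mm, 8 mm thick) over a plug (radius 81 mm, 8 mm deep, bevelled) that drops loosely into the mouth; black knob on top. Origin at the centre of the plug's underside, z up towards the knob; seated, the flange lies on the rim and the origin is 8 mm below the rim. At the start it is seated on the bowl
- cover_knob (a point): grip point on the stem of the cover's knob, on the axis, 38 mm above the cover's origin and 22 mm above the top of the flange. The stem has radius 12 mm and is 30 mm tall (from the flange up); above it is a head of radius 18 mm, 12 mm thick, its top 20 mm above this point
- switch (a joint): the red-tipped toggle lever on the tongue, rad: 0 off (leaning about 28 degrees to the tumbler's +y side), 1.0 on (leaning 28 degrees to its -y side). It swings in the tumbler's y-z plane, stays where it is left, about 1 N at the tip moves it, and has hard stops at 0 and 1.0
- switch_tip (a point): centre of the lever's red ball (radius 13 mm), 80 mm from its pivot; the rod below it has radius 5 mm
- switch_pivot (a point): the lever's pivot, 145 mm from the bowl's axis along the tumbler's -x and 67 mm above the bench; the block it sits on is 50 mm (x) by 70 mm (y), its top 3 mm above the pivot's height
- mat: fixed square mat of dark rubber, 210 by 210 mm, 4 mm thick, lying flat on the bench; origin at the centre of its underside
- tray: fixed black plastic tray, 260 mm (x) by 300 mm (y), 45 mm high, walls and floor 5 mm thick; origin at the centre of its underside
- blank1: cream stone blank, a flat stadium-shaped oval 70 mm long (its x), 42 mm wide (its y; the ends are round, the middle 28 mm of the long sides straight), 18 mm thick (its z); origin at the centre of its underside, z up as it first lies flat in the tray. About 90 g. One of five alike, of which 3 to 5 are present
- blank2: cream stone blank, a flat stadium-shaped oval 70 mm long (its x), 42 mm wide (its y; the ends are round, the middle 28 mm of the long sides straight), 18 mm thick (its z); origin at the centre of its underside, z up as it first lies flat in the tray. About 90 g. One of five alike, of which 3 to 5 are present
- blank3: cream stone blank, a flat stadium-shaped oval 70 mm long (its x), 42 mm wide (its y; the ends are round, the middle 28 mm of the long sides straight), 18 mm thick (its z); origin at the centre of its underside, z up as it first lies flat in the tray. About 90 g. One of five alike, of which 3 to 5 are present
- blank4: cream stone blank, a flat stadium-shaped oval 70 mm long (its x), 42 mm wide (its y; the ends are round, the middle 28 mm of the long sides straight), 18 mm thick (its z); origin at the centre of its underside, z up as it first lies flat in the tray. About 90 g. One of five alike, of which 3 to 5 are present
- blank5: cream stone blank, a flat stadium-shaped oval 70 mm long (its x), 42 mm wide (its y; the ends are round, the middle 28 mm of the long sides straight), 18 mm thick (its z); origin at the centre of its underside, z up as it first lies flat in the tray. About 90 g. One of five alike, of which 3 to 5 are present
- cork_block: brown cork sanding block 85 x 45 x 30 mm (x, y, z) lying in the tray among the blanks; not for the tumbler; origin at the centre of its underside
- drill: bystander: hand drill with a red handle and a blue gear wheel, about 270 mm long, 90 mm high, lying on the bench
- brush: bystander: wooden bench brush, 230 mm long, 45 mm high
- mug: bystander: white mug, radius 40 mm, 85 mm high
Things that resemble listed ones, but are neither listed nor needed, are in the scene too. What is shaped like the blank2 but blue or turquoise is not meant.

How it is judged:
By the outcome, as a careful person would: the job done as asked, in the order asked, and still so for the second after the job is handed in, with the robot touching nothing.
Of blank1, blank2, blank3, blank4, blank5 only 3 to 5 are there at a start; the rules pass over those that are not, and their reading is None.
At some moment in a run one of blank1, blank2, blank3, blank4, blank5 may be knocked a few centimetres aside while the robot is not near it.
Once in a run the grip may slacken for a moment while it holds something.
It also fails if it takes over 210 s, if anything falls off the work surface, if the arm or the gripper's body presses on something with over 40 N, if the wrist force passes 120 N, or if a joint passes its speed limit or range.

## Working session

There is one attempt and no reset: what is moved stays moved. The work goes in short steps, Python scripts to look and compute and a shell command to move; the robot and the scene stay as the last step left them, time stands still between calls to the robot, and variables do not carry over. Pictures are saved under pics/ and viewed, at most 14 in all, crops included, and the job is handed in when it is done.

```bash
ls; mkdir -p pics; python3 - <<'E'
from bench import monitor, optics, workorder, r
import cv2,numpy as np
print(monitor.sense(), r.grip_point_offset)
for n in("scene","top"):
    p,d=optics.camera(n); cv2.imwrite(f"pics/{n}0.png",p[:,:,::-1]); np.savez(f"pics/{n}0.npz",p=p,d=d)
    print(optics.get_calibration(n))
E
```

```text
pics
{'time_s': 0.0, 'joint_positions': array([-9.61895386e-01,  3.59380619e-01,  1.10486917e-02, -3.38447513e-04,
       -1.22411572e+00, -2.88149904e-01]), 'qd': array([ 0.00043251,  0.00111079,  0.00253625, -0.00179283, -0.00066894,
       -0.00062953]), 'effort': array([ 7.12865040e-04, -5.82715380e+01,  2.93082529e+01,  6.99788824e+00,
        6.97790732e-03, -1.24563471e-04]), 'eef_pos': array([ 0.21263996, -0.64006643,  0.20382447]), 'tcp_rot': array([ 5.01430103e-01, -3.10088186e+00, -2.55373175e-03]), 'ft_force': array([-0.4620678 ,  0.60886679,  0.81368787]), 'ft_torque': array([-0.02411779,  0.0258993 , -0.01105143]), 'grasp_force': 0.0, 'gripper_width': 0.08767313430716478} 0.0188
{'fx': 596.1579565399412, 'fy': 596.1579565399412, 'cx': 322.0035211754627, 'cy': 241.70865004648124, 'eye': array([1.88309221, 0.44154085, 1.33721117]), 'orientation': array([0.6253533 , 0.76992282, 1.69785916])}
{'fx': 478.44648776880376, 'fy': 478.44648776880376, 'cx': 315.10362045555206, 'cy': 244.325339200952, 'eye': array([0.36146648, 0.11650854, 1.25605913]), 'orientation': array([ 0.0768398 , -0.10172198, -1.56564425])}
```

View pics/scene0.png

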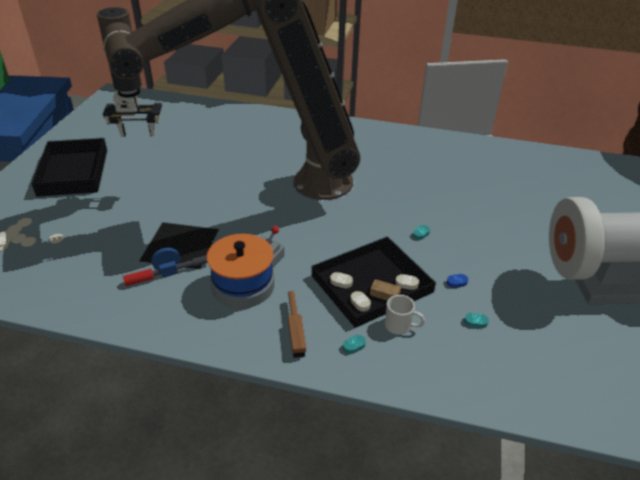

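View pics/top0.png

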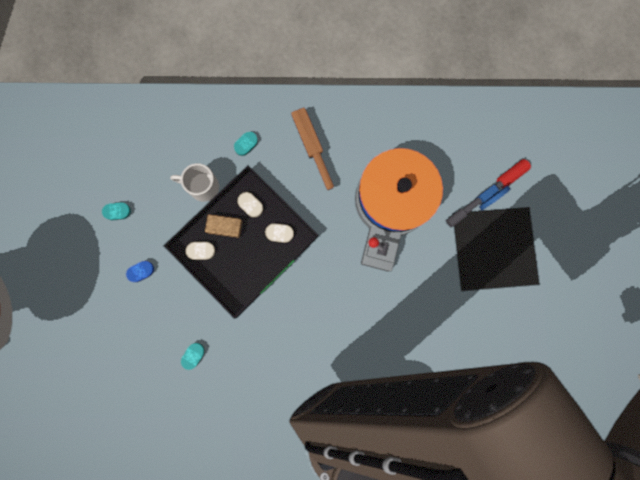

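The scene view shows the tumbler at (242,268), tray at (373,280), mat at (180,243) and the drill touching the mat's side. The top view shows the cover at (401,189), knob (404,185), switch tip (374,242), mat (497,249), three cream blanks at (250,204), (279,232), (200,250), cork (223,226), mug (198,180) and drill (490,192).

```bash
cat > h.py <<'E'
from bench import monitor, optics, workorder, r
import cv2,numpy as np
from scipy.spatial.transform import Rotation as R
def cast(n,uv,z):
    c=optics.get_calibration(n); uv=np.atleast_2d(uv).astype(float)
    d=np.c_[(uv[:,0]-c['cx'])/c['fx'],-(uv[:,1]-c['cy'])/c['fy'],-np.ones(len(uv))]
    d=R.from_rotvec(c['orientation']).apply(d); e=c['eye']
    return e+d*((z-e[2])/d[:,2])[:,None]
def depthpts(n,d,mask):
    c=optics.get_calibration(n); v,u=np.nonzero(mask&(d>0)); z=d[v,u]
    p=np.c_[(u-c['cx'])/c['fx']*z,-(v-c['cy'])/c['fy']*z,-z]
    return c['eye']+R.from_rotvec(c['orientation']).apply(p)
def comps(m,amin=60):
    n,l,s,ce=cv2.connectedComponentsWithStats(m.astype(np.uint8))
    return [(l==i) for i in range(1,n) if s[i,4]>=amin]
def hsv(p): return cv2.cvtColor(p,cv2.COLOR_RGB2HSV).astype(int)
def cream(p):
    H=hsv(p); return (H[...,2]>130)&(H[...,1]<90)&(p[...,0].astype(int)>p[...,2]+8)
def rect(n,m,z):
    c=cv2.findContours(m.astype(np.uint8),0,2)[0]; c=max(c,key=cv2.contourArea)[:,0]
    w=cast(n,c,z); (x,y),(a,b),t=cv2.minAreaRect((w[:,:2]*1000).astype(np.float32))
    if a<b: t+=90;a,b=b,a
    return round(x/1000,4),round(y/1000,4),round(a),round(b),round((t+90)%180-90,1)  # long-axis angle deg
def tool():
    s=monitor.sense(); M=R.from_rotvec(s['tcp_rot']).as_matrix(); return s['eef_pos'],M
def plan(target,yaw=None):
    """shift in tool units to reach TCP target; yaw(deg): world angle of tool y (mod 180)"""
    p,M=tool(); d=M.T@(np.array(target)-p)/0.04
    a=np.degrees(np.arctan2(M[1,1],M[0,1])); out=[np.round(d,2)]
    if yaw is not None:
        da=-((yaw-a+90)%180-90)  # tool z down: turn sign flips
        out.append(('turn units',round(np.radians(da)/0.15,2)))
    print('tcp',p.round(4),'tool-y ang',a.round(1),'tilt',M[:,2].round(3),*out)
E
python3 - <<'E'
from h import *
T=np.load('pics/top0.npz');p,d=T['p'],T['d'];H=hsv(p);S=np.load('pics/scene0.npz')
uu,vv=np.meshgrid(range(640),range(480))
def st(n,m,z,name):
    q=depthpts(n,d,m); print(name,m.sum(),rect(n,m,z),'depth med',np.median(q,0).round(4),'z',np.percentile(q[:,2],[5,95]).round(3))
om=(H[...,0]<15)&(H[...,1]>190)&(H[...,2]>170)&(abs(uu-400)<60)&(abs(vv-190)<60)
c=cv2.findContours(om.astype(np.uint8),0,2)[0];c=max(c,key=cv2.contourArea)[:,0]
w=cast('top',c,.133); print('cover circ',cv2.minEnclosingCircle((w[:,:2]*1000).astype(np.float32)), cv2.fitEllipse((w[:,:2]*1000).astype(np.float32)))
st('top',om,.133,'orange')
k=(p.max(2)<60)&(abs(uu-404)<20)&(abs(vv-185)<20); st('top',k,.175,'knob')
red=(p[...,0]>120)&(p[...,1]<70)&(p[...,2]<70)&(abs(uu-376)<20)&(abs(vv-243)<15);st('top',red,.14,'tip')
mat=(p.max(2)<30)&(abs(uu-497)<50)&(abs(vv-249)<50);st('top',max(comps(mat),key=np.sum),.004,'mat')
for m in comps(cream(p)&(uu>170)&(uu<320)&(vv>165)&(vv<320)): st('top',m,.023,'blank')
ck=(H[...,0]<20)&(H[...,1]>90)&(H[...,2]>60)&(abs(uu-223)<30)&(abs(vv-226)<20);st('top',max(comps(ck),key=np.sum),.035,'cork')
tr=(p.max(2)<50)&(uu>150)&(uu<335)&(vv>150)&(vv<330);st('top',max(comps(tr),key=np.sum),.045,'tray')
dr=((d>0)&(abs(uu-490)<50)&(abs(vv-192)<40)); q=depthpts('top',d,dr); q=q[q[:,2]>.02]; print('drill',q.min(0),q.max(0)); 
q=q[q[:,1]<-.25];print(q[q[:,0].argsort()][::max(1,len(q)//15)].round(3))
g=(p[...,1].astype(int)>p[...,0]+15)&(H[...,0]<80)&(abs(uu-280)<30)&(abs(vv-275)<30);print(g.sum()); q=depthpts('top',d,g);print(np.median(q,0))
s=(d>0)&(abs(uu-380)<25)&(abs(vv-250)<28);q=depthpts('top',d,s);q=q[(q[:,2]>.025)&(q[:,2]<.06)];print('tongue',q.min(0),q.max(0))
# red tip in scene
P=S['p'];m=(P[...,0]>120)&(P[...,1]<80)&(P[...,2]<80)&(abs(uu-275)<10)&(abs(vv-230)<10);print('scene tip',rect('scene',m,.14),np.median(depthpts('scene',S['d'],m),0))
E
```

```text
Traceback (most recent call last):
cv2.error: OpenCV(4.12.0) /io/opencv/modules/imgproc/src/shapedescr.cpp:361: error: (-201:Incorrect size of input array) There should be at least 5 points to fit the ellipse in function 'fitEllipseNoDirect'
```

```bash
sed -i 's/uint8),0,2)/uint8),0,1)/' h.py; cat > m.py <<'E'
from h import *
T=np.load('pics/top0.npz');p,d=T['p'],T['d'];H=hsv(p);S=np.load('pics/scene0.npz')
print(p[170,390],p[243,374],p[250,200],p[226,223],p[249,497],p[270,240])
uu,vv=np.meshgrid(range(640),range(480))
def st(n,m,z,name):
    q=depthpts(n,d,m); print(name,m.sum(),rect(n,m,z),'depth med',np.median(q,0).round(4),'z',np.percentile(q[:,2],[5,95]).round(3))
om=(H[...,0]<18)&(H[...,1]>160)&(H[...,2]>100)&(abs(uu-400)<60)&(abs(vv-190)<48)
om=max(comps(om),key=np.sum)
c=cv2.findContours(om.astype(np.uint8),0,1)[0];c=max(c,key=cv2.contourArea)[:,0]
w=cast('top',c,.133); print('cover circ',cv2.minEnclosingCircle((w[:,:2]*1000).astype(np.float32)), cv2.fitEllipse((w[:,:2]*1000).astype(np.float32)))
st('top',om,.133,'orange')
k=(p.max(2)<60)&(abs(uu-404)<20)&(abs(vv-185)<20); st('top',k,.175,'knob')
red=(p[...,0]>110)&(p[...,1]<70)&(p[...,2]<70)&(abs(uu-376)<20)&(abs(vv-243)<15);st('top',red,.14,'tip')
mat=(p.max(2)<35)&(abs(uu-497)<50)&(abs(vv-249)<50);st('top',max(comps(mat),key=np.sum),.004,'mat')
for m in comps(cream(p)&(uu>170)&(uu<320)&(vv>165)&(vv<320)): st('top',m,.023,'blank')
ck=(H[...,0]<20)&(H[...,1]>90)&(H[...,2]>60)&(abs(uu-223)<30)&(abs(vv-226)<20);st('top',max(comps(ck),key=np.sum),.035,'cork')
tr=(p.max(2)<50)&(uu>150)&(uu<335)&(vv>150)&(vv<330);st('top',max(comps(tr),key=np.sum),.045,'tray')
dr=((d>0)&(abs(uu-490)<50)&(abs(vv-192)<40)); q=depthpts('top',d,dr); q=q[q[:,2]>.02]; print('drill',q.min(0),q.max(0)); 
q=q[q[:,1]<-.2];print(q[q[:,0].argsort()][::max(1,len(q)//15)].round(3))
g=(p[...,1].astype(int)>p[...,0]+15)&(H[...,0]<80)&(abs(uu-280)<30)&(abs(vv-275)<30);print('green',g.sum()); q=depthpts('top',d,g);print(np.median(q,0))
s=(d>0)&(abs(uu-380)<25)&(abs(vv-250)<28);q=depthpts('top',d,s);q=q[(q[:,2]>.025)&(q[:,2]<.06)];print('tongue',q.min(0),q.max(0))
P=S['p'];m=(P[...,0]>110)&(P[...,1]<80)&(P[...,2]<80)&(abs(uu-275)<10)&(abs(vv-230)<10);print('scene tip',rect('scene',m,.14),np.median(depthpts('scene',S['d'],m),0))
plan([.6,0,.3])
E
python3 m.py
```

```text
[219 133  67] [202  60  57] [232 224 215] [173 138 102] [30 27 27] [40 42 42]
cover circ ((625.689453125, -107.31485748291016), 99.06291198730469) ((626.255615234375, -106.90887451171875), (192.3463592529297, 195.20233154296875), 48.57014083862305)
orange 4936 (0.6266, -0.1073, 196, 193, -63.3) depth med [ 0.6232 -0.1053  0.1333] z [0.13  0.137]
knob 143 (0.6252, -0.106, 31, 28, -1.0) depth med [ 0.6248 -0.1058  0.1748] z [0.171 0.178]
tip 73 (0.4955, -0.0383, 21, 21, -63.2) depth med [ 0.4936 -0.0366  0.1496] z [0.145 0.154]
mat 3669 (0.4978, -0.3795, 281, 117, -48.8) depth med [ 0.4965 -0.3782  0.0043] z [0.    0.008]
blank 594 (0.6747, 0.4083, 109, 81, 50.5) depth med [0.6653 0.3977 0.0245] z [0.002 0.087]
blank 415 (0.6072, 0.2682, 71, 43, 45.2) depth med [0.6075 0.2681 0.023 ] z [0.006 0.028]
blank 427 (0.5327, 0.1919, 71, 46, 83.9) depth med [0.5323 0.1911 0.0232] z [0.006 0.027]
blank 435 (0.4851, 0.3954, 70, 44, -89.8) depth med [0.4861 0.3955 0.0233] z [0.006 0.028]
cork 674 (0.5487, 0.3346, 90, 51, 82.1) depth med [0.5495 0.3349 0.0352] z [0.007 0.04 ]
tray 9055 (0.5096, 0.2856, 295, 259, -44.7) depth med [0.5009 0.2892 0.0063] z [0.002 0.042]
drill [ 0.5488536  -0.47582681  0.02005932] [ 0.73356779 -0.20224176  0.13767064]
[[ 0.549 -0.26   0.027]
 [ 0.57  -0.259  0.041]
 [ 0.585 -0.286  0.032]
 [ 0.598 -0.295  0.036]
 [ 0.606 -0.349  0.087]
 [ 0.615 -0.347  0.081]
 [ 0.623 -0.356  0.057]
 [ 0.63  -0.366  0.059]
 [ 0.64  -0.381  0.086]
 [ 0.652 -0.359  0.033]
 [ 0.667 -0.423  0.026]
 [ 0.679 -0.431  0.033]
 [ 0.69  -0.402  0.033]
 [ 0.701 -0.422  0.033]
 [ 0.711 -0.473  0.026]
 [ 0.734 -0.454  0.024]]
green 127
[0.41731568 0.19387332 0.04350334]
tongue [ 0.43331682 -0.13121761  0.02506857] [ 0.5577856  -0.02175981  0.05967508]
scene tip (0.4878, -0.0387, 28, 13, 49.0) [ 0.49976502 -0.03516984  0.1512937 ]
tcp [ 0.2127 -0.6402  0.2039] tool-y ang 108.4 tilt [-0.001  0.001 -1.   ] [-14.23  12.14  -2.39]
```

```bash
python3 - <<'E'
from h import *
T=np.load('pics/top0.npz');p=T['p'];x=p[195:305,440:555]
x=np.clip(x.astype(int)*3,0,255).astype(np.uint8)
cv2.imwrite('pics/mat.png',cv2.resize(x,None,fx=5,fy=5,interpolation=cv2.INTER_NEAREST)[:,:,::-1])
w=cast('top',[(455,209),(528,207),(539,285),(463,290)],.004)[:,:2];print(w.round(3),w.mean(0))
plan([.6255,-.106,.2542],-103)
E
```

```text
[[ 0.601 -0.276]
 [ 0.608 -0.473]
 [ 0.399 -0.492]
 [ 0.386 -0.291]] [ 0.49841891 -0.38308049]
tcp [ 0.2127 -0.6402  0.2039] tool-y ang 108.4 tilt [-0.001  0.001 -1.   ] [-14.     9.42  -1.24] ('turn units', np.float64(3.65))
```

View pics/mat.png

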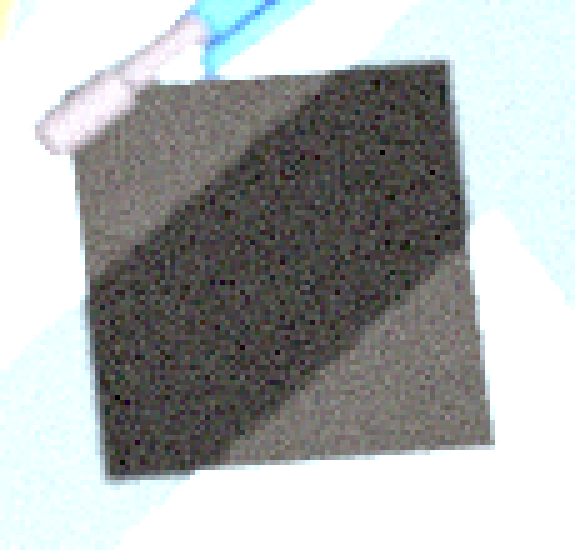

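The mat's corners are at about (530,207), (539,284), (461,291) and the hidden (453,214), so its centre is at pixel (496,249), about world (0.495,-0.383). The drill's chuck covers the upper-left corner, about 17 mm clear of a centred cover.

```bash
python3 -m jog '[[87.6,[0,0,-0.5],0.71],[87.6,[0,0,-0.5],0.71],[87.6,[0,0,-0.3],0.72],[87.6,[-0.74,0.95,0],0],[87.6,[-0.74,0.95,0],0],[87.6,[-0.74,0.95,0],0],[87.6,[-0.74,0.95,0],0],[87.6,[-0.74,0.95,0],0],[87.6,[-0.74,0.95,0],0],[87.6,[-0.74,0.95,0],0]]' 25; python3 -c "
from h import *
plan([.6255,-.106,.2542],90)"
```

```text
time_s: 1.35
eef_pos: [0.4207, -0.3731, 0.2565]
tcp_rot: [-0.0, -3.141, -0.001]
ft_force: [1.0, -0.1, 0.0]
gripper_width: 0.0875
grasp_force: 0.0
tcp [ 0.4207 -0.3731  0.2565] tool-y ang 90.0 tilt [-0.  0. -1.] [-5.12  6.68  0.06] ('turn units', np.float64(-0.0))
```

```bash
python3 -m jog '[[87.6,[-0.73,0.955,0],0],[87.6,[-0.73,0.955,0],0],[87.6,[-0.73,0.955,0],0],[87.6,[-0.73,0.955,0],0],[87.6,[-0.73,0.955,0],0],[87.6,[-0.73,0.955,0],0],[87.6,[-0.74,0.95,0],0],[87.6,[0,0,0.7],0],[87.6,[0,0,0.5],0],[87.6,[0,0,0],0]]'; python3 - <<'E'
from h import *
p,d=optics.camera('scene');cv2.imwrite('pics/s1.png',cv2.resize(p[160:340,160:340],None,fx=3,fy=3)[:,:,::-1])
plan([.6255,-.106,.137],90)
E
```

```text
time_s: 2.6
eef_pos: [0.6237, -0.1072, 0.2067]
tcp_rot: [-0.0, -3.138, 0.0]
ft_force: [0.2, 0.1, 1.1]
gripper_width: 0.0877
grasp_force: 0.0
tcp [ 0.6246 -0.1075  0.2083] tool-y ang 90.0 tilt [-0.002 -0.    -1.   ] [-0.03  0.04  1.78] ('turn units', np.float64(-0.0))
```

View pics/s1.png

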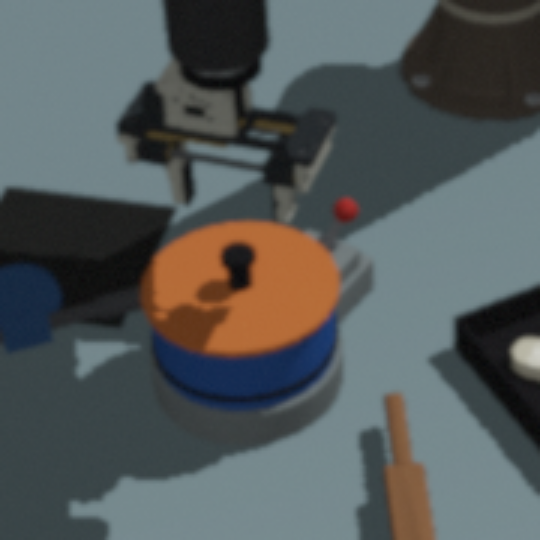

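The open fingers straddle the knob (crop (238,262)) above the flange, and the lever's red tip (346,208) is clear of them. So I descend and grip.

```bash
python3 -m jog '[[87.6,[-0.03,0.04,0.6],0],[87.6,[0,0,0.6],0],[87.6,[0,0,0.55],0],[87.6,[0,0,0],0],[10,[0,0,0],0],[10,[0,0,0],0],[10,[0,0,0],0],[10,[0,0,0],0],[10,[0,0,0],0],[10,[0,0,0],0]]' 40
```

```text
time_s: 3.9
eef_pos: [0.6261, -0.1059, 0.1388]
tcp_rot: [-0.0, -3.141, 0.0]
ft_force: [-0.3, -0.7, 0.6]
gripper_width: 0.0349
grasp_force: 40.0
```

```bash
python3 -m jog '[[10,[0,0,-0.2],0],[10,[0,0,-0.4],0],[10,[0,0,-0.7],0],[10,[0,0,-0.9],0],[10,[0,0,-0.5],0],[10,[0,0,0],0],[10,[0,0,0],0],[10,[0,0,0],0],[10,[0,0,0],0],[10,[0,0,0],0]]' 40; python3 -c "
from h import *
plan([.493,-.385,.25],90)"
```

```text
time_s: 5.15
eef_pos: [0.626, -0.1058, 0.2463]
tcp_rot: [-0.0, -3.141, 0.0]
ft_force: [-0.3, -0.9, -2.2]
gripper_width: 0.0349
grasp_force: 40.0
tcp [ 0.626  -0.1058  0.2463] tool-y ang 90.0 tilt [-0.001 -0.    -1.   ] [ 3.32 -6.98 -0.09] ('turn units', np.float64(-0.0))
```

```bash
python3 - <<'E'
from h import *
p,d=optics.camera('scene');cv2.imwrite('pics/s2.png',cv2.resize(p[140:300,180:320],None,fx=4,fy=4,interpolation=cv2.INTER_CUBIC)[:,:,::-1])
E
```

```text
(no output)
```

View pics/s2.png

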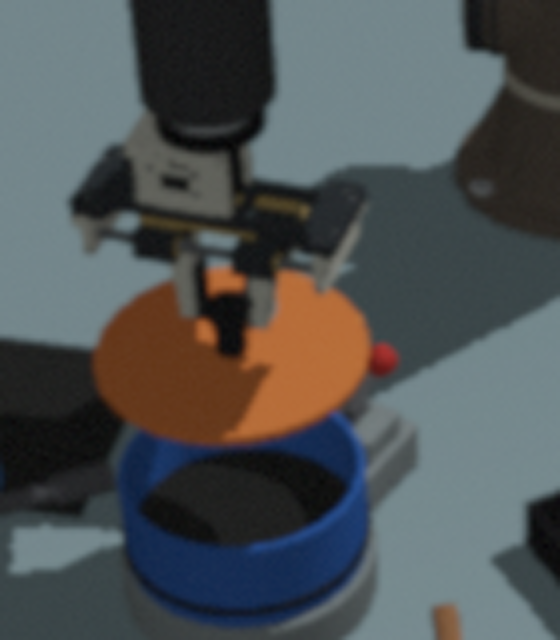

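The cover is up and off the bowl, but the fingertips appear to hold the knob's head (crop (230,310)) with the stem showing below, so I measure how it hangs.

```bash
cat >> h.py <<'E'
def orange(n,zmin=-1):
    p,d=optics.camera(n);H=hsv(p); m=(H[...,0]<18)&(H[...,1]>150)&(H[...,2]>70)
    u,v=np.meshgrid(range(640),range(480)); m=max(comps(m),key=np.sum)
    q=depthpts(n,d,cv2.erode(m.astype(np.uint8),np.ones((5,5)))>0)
    A=np.c_[q[:,:2]-q[:,:2].mean(0),np.ones(len(q))]
    for _ in range(3):
        c=np.linalg.lstsq(A,q[:,2],rcond=None)[0]; k=abs(A@c-q[:,2])<.008; A,q=A[k],q[k]
    print(n,'n',len(q),'flange top z',c[2].round(4),'slope deg',np.degrees(c[:2]).round(2),'ctr',q.mean(0).round(4),q.min(0).round(3),q.max(0).round(3))
    return m,p
E
python3 -c "
from h import *
orange('scene');orange('top');print(monitor.sense()['eef_pos'])"
```

```text
scene n 1386 flange top z 0.2421 slope deg [0.38 0.15] ctr [ 0.6518 -0.0987  0.2421] [ 0.549 -0.193  0.234] [ 0.724 -0.011  0.25 ]
top n 1489 flange top z 0.2411 slope deg [-0.3  0.1] ctr [ 0.5779 -0.1279  0.2411] [ 0.531 -0.197  0.236] [ 0.616 -0.051  0.247]
[ 0.62610572 -0.10580965  0.24661878]
```

```bash
python3 -m jog '[[10,[0,0,0.8],0],[10,[0,0,0.8],0],[10,[0,0,0.6],0],[10,[0,0,0.3],0],[10,[0,0,0.19],0],[10,[0,0,0],0],[60,[0,0,0],0],[60,[0,0,0],0],[60,[0,0,0.04],0],[60,[0,0,0.04],0]]'; python3 -c "
from h import *
plan([.6255,-.106,.135],90)"
```

```text
time_s: 6.55
eef_pos: [0.6262, -0.1059, 0.1361]
tcp_rot: [0.0, 3.141, 0.0]
ft_force: [-0.3, -0.3, -0.2]
gripper_width: 0.0598
grasp_force: 0.0
tcp [ 0.6262 -0.1059  0.1361] tool-y ang 90.0 tilt [ 0.  0. -1.] [ 0.02 -0.    0.03] ('turn units', np.float64(-0.0))
```

```bash
python3 -m jog '[[60,[0.02,0,0.03],0],[60,[0,0,0],0],[10,[0,0,0],0],[10,[0,0,0],0],[10,[0,0,0],0],[10,[0,0,0],0],[10,[0,0,0],0],[10,[0,0,0],0],[10,[0,0,0],0],[10,[0,0,0],0]]' 50
```

```text
time_s: 7.8
eef_pos: [0.6254, -0.1058, 0.1348]
tcp_rot: [0.0, 3.142, 0.0]
ft_force: [1.0, 1.1, 0.3]
gripper_width: 0.0347
grasp_force: 50.0
```

```bash
python3 -m jog '[[10,[0,0,-0.3],0],[10,[0,0,-0.6],0],[10,[0,0,-0.7],0],[10,[0.3,-0.6,0],0],[10,[0.42,-0.9,0],0],[10,[0.42,-0.9,0],0],[10,[0.42,-0.9,0],0],[10,[0.42,-0.9,0],0],[10,[0.42,-0.9,0],0],[10,[0.42,-0.9,0],0]]' 60; python3 -c "
from h import *
plan([.493,-.385,.022],90)"
```

```text
time_s: 9.05
eef_pos: [0.5105, -0.3472, 0.1982]
tcp_rot: [-0.001, -3.14, -0.001]
ft_force: [0.8, 0.0, -2.0]
gripper_width: 0.0343
grasp_force: 60.0
tcp [ 0.5105 -0.3472  0.1982] tool-y ang 90.0 tilt [-0.001  0.001 -1.   ] [ 0.43 -0.95  4.4 ] ('turn units', np.float64(-0.0))
```

```bash
python3 -m jog '[[10,[0.3,-0.6,0],0],[10,[0.2,-0.3,0],0],[10,[0,0,0],0],[10,[0,0,0],0],[10,[0,0,0],0],[10,[0,0,0],0],[10,[0,0,0],0],[10,[0,0,0],0],[10,[0,0,0],0],[10,[0,0,0],0]]' 60; python3 -c "
from h import *
orange('scene'); orange('top')
plan([.493,-.385,.022],90)"
```

```text
time_s: 10.3
eef_pos: [0.4925, -0.3818, 0.1988]
tcp_rot: [-0.0, -3.142, 0.0]
ft_force: [-0.1, -0.8, -2.7]
gripper_width: 0.0341
grasp_force: 60.0
scene n 946 flange top z 0.1987 slope deg [0.25 0.27] ctr [ 0.5207 -0.3742  0.1987] [ 0.426 -0.467  0.19 ] [ 0.591 -0.294  0.207]
top n 12 flange top z 0.1517 slope deg [ 4.42 20.09] ctr [ 0.4931 -0.0365  0.1517] [ 0.489 -0.041  0.149] [ 0.496 -0.033  0.154]
tcp [ 0.4925 -0.3818  0.1987] tool-y ang 90.0 tilt [-0.  0. -1.] [-0.01 -0.08  4.42] ('turn units', np.float64(-0.0))
```

```bash
python3 -m jog '[[10,[0,-0.08,0.7],0],[10,[0,0,0.8],0],[10,[0,0,0.8],0],[10,[0,0,0.8],0],[10,[0,0,0.6],0],[10,[0,0,0.3],0],[10,[0,0,0.2],0],[10,[0,0,0.1],0],[10,[0,0,0.05],0],[10,[0,0,0],0]]' 60
```

```text
time_s: 11.65
eef_pos: [0.4927, -0.3851, 0.0252]
tcp_rot: [0.0, 3.141, -0.0]
ft_force: [0.9, 0.6, -2.9]
gripper_width: 0.0345
grasp_force: 60.0
```

```bash
python3 -m jog '[[10,[0,0,0.03],0],[10,[0,0,0.03],0],[10,[0,0,0.02],0],[10,[0,0,0],0],[10,[0,0,0],0],[10,[0,0,0],0],[10,[0,0,0],0],[10,[0,0,0],0],[10,[0,0,0],0],[10,[0,0,0],0]]' 60
```

```text
time_s: 12.9
eef_pos: [0.4925, -0.385, 0.0218]
tcp_rot: [0.0, 3.142, -0.0]
ft_force: [-2.9, 2.7, 5.0]
gripper_width: 0.0347
grasp_force: 60.0
```

```bash
python3 -m jog '[[70,[0,0,0],0],[70,[0,0,0],0],[70,[0,0,-0.3],0],[70,[0,0,-0.7],0],[70,[0,0,-0.9],0],[70,[0,0,-0.9],0],[70,[0,0,-0.9],0],[70,[0,0,-0.8],0],[70,[0,0.9,0],0],[70,[-0.2,1,0],0]]' 30; python3 -c "
from h import *
orange('scene')
plan([.6072,.2682,.19],135)"
```

```text
time_s: 14.15
eef_pos: [0.5004, -0.3087, 0.2029]
tcp_rot: [0.003, 3.14, -0.001]
ft_force: [1.0, 0.3, 0.4]
gripper_width: 0.0698
grasp_force: 0.0
scene n 861 flange top z 0.0214 slope deg [0.31 0.21] ctr [ 0.4916 -0.3769  0.0214] [ 0.411 -0.472  0.014] [ 0.571 -0.296  0.029]
tcp [ 0.5011 -0.3051  0.2029] tool-y ang 90.0 tilt [ 0.002  0.001 -1.   ] [-2.65 14.33  0.34] ('turn units', np.float64(-5.24))
```

Cover lies level on the mat. Travelling to the tray.

```bash
python3 -m jog '[[56,[-0.2,1,0],0],[56,[-0.2,1,0],0],[56,[-0.2,1,0],0],[56,[-0.2,1,0],0],[56,[-0.2,1,0],0],[56,[-0.2,1,0],0],[56,[-0.2,1,0],0],[56,[-0.2,1,0],0],[56,[-0.2,1,0],0],[56,[-0.2,1,0],0]]' 30; python3 - <<'E'
from h import *
p,d=optics.camera('top')
uu,vv=np.meshgrid(range(640),range(480))
for m in comps(cream(p)&(uu>170)&(uu<320)&(vv>165)&(vv<320)): print(rect('top',m,.023))
plan([.6072,.2682,.19],135)
E
```

```text
time_s: 15.45
eef_pos: [0.5809, 0.0924, 0.2026]
tcp_rot: [0.0, 3.14, 0.001]
ft_force: [1.1, 0.0, -0.1]
gripper_width: 0.056
grasp_force: 0.0
(0.6946, 0.4355, 88, 16, -61.1)
(0.6505, 0.2959, 143, 23, 28.5)
(0.5316, 0.191, 73, 47, -89.8)
tcp [0.5821 0.096  0.2023] tool-y ang 90.1 tilt [ 0.002  0.001 -1.   ] [-0.63  4.3   0.31] ('turn units', np.float64(-5.23))
```

```bash
cat >> h.py <<'E'
def blanks(n):
    p,d=optics.camera(n); uu,vv=np.meshgrid(range(640),range(480)); m=cream(p)
    m&=((uu>170)&(uu<320)&(vv>165)&(vv<320)) if n=='top' else ((uu>310)&(uu<440)&(vv>240)&(vv<325))
    for k in comps(m):
        v,u=np.nonzero(k); w=cast(n,np.c_[u,v],.023)[:,:2]; e,V=np.linalg.eigh(np.cov(w.T))
        z=np.median(depthpts(n,d,k),0)
        print(n,'ctr',w.mean(0).round(4),'LxW',(4000*np.sqrt(e[::-1])).round(),'ang',round(np.degrees(np.arctan2(V[1,1],V[0,1]))%180,1),'dep',z.round(3))
    return p
E
python3 -m jog '[[56,[-0.13,0.86,0],0],[56,[-0.13,0.86,0],0],[56,[-0.13,0.86,0],0],[56,[-0.13,0.86,0],0],[56,[-0.13,0.86,0],0],[56,[0,0,0],-1],[56,[0,0,0],-1],[56,[0,0,0],-1],[56,[0,0,0],-1],[56,[0,0,0],-1]]' 30; python3 - <<'E'
from h import *
blanks('top');p=blanks('scene')
cv2.imwrite('pics/s3.png',cv2.resize(p[190:350,280:460],None,fx=4,fy=4,interpolation=cv2.INTER_CUBIC)[:,:,::-1])
plan([.6072,.2682,.19],135)
E
```

```text
time_s: 16.75
eef_pos: [0.6068, 0.2629, 0.2024]
tcp_rot: [-1.157, 2.92, 0.0]
ft_force: [-0.0, -0.1, -0.1]
gripper_width: 0.056
grasp_force: 0.0
top ctr [0.6718 0.4064] LxW [44. 28.] ang 130.8 dep [0.675 0.409 0.006]
top ctr [0.6307 0.2561] LxW [66. 51.] ang 45.8 dep [0.629 0.255 0.023]
top ctr [0.5326 0.1913] LxW [79. 51.] ang 82.9 dep [0.532 0.191 0.023]
top ctr [0.4852 0.3949] LxW [78. 50.] ang 89.4 dep [0.486 0.395 0.023]
scene ctr [0.5348 0.1896] LxW [76. 51.] ang 82.3 dep [0.537 0.191 0.025]
scene ctr [0.4881 0.3925] LxW [76. 49.] ang 89.4 dep [0.489 0.391 0.024]
scene ctr [0.6374 0.257 ] LxW [80. 48.] ang 46.4 dep [0.639 0.256 0.024]
tcp [0.6068 0.2629 0.2023] tool-y ang 133.1 tilt [ 0.001  0.    -1.   ] [-0.1   0.09  0.31] ('turn units', np.float64(-0.23))
```

View pics/s3.png

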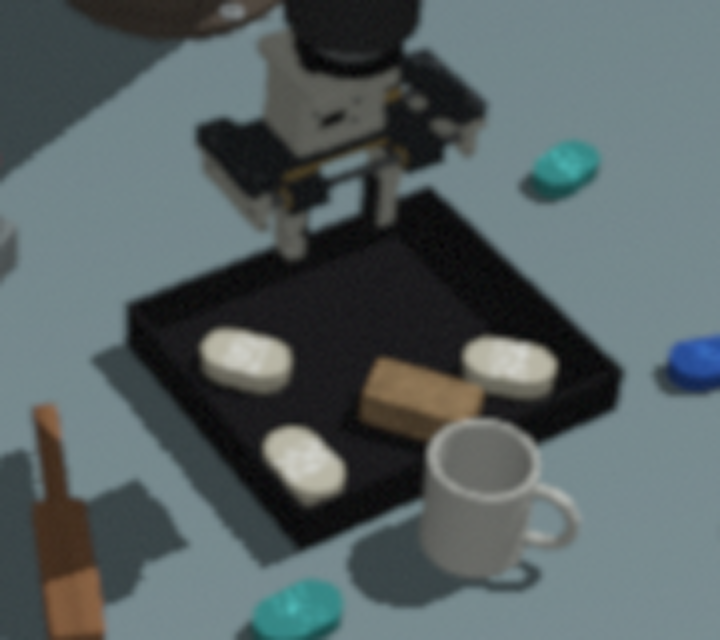

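The scene crop shows blank A shifted towards the tray's near-camera wall at (303,463), the other two at (246,360) and (510,366), cork at (420,400). A is now close to the wall, so I take B first.

```bash
python3 -c "
from h import *
p,M=tool();print((M.T@(np.array([.5326,.1913,.19])-p)/.04).round(2))"; python3 -m jog '[[56,[0,0,0],-0.93],[56,[0,0,0],-0.93],[56,[0,0,0],-0.93],[56,[0,0,0],-0.93],[56,[0,0,0],-0.93],[56,[0,0,0],0],[56,[0,0,0],0],[56,[0,0,0],0],[56,[0,0,0],0],[56,[0,0,0],0]]' 30; python3 -c "
from h import *
plan([.5326,.1913,.008],173)"
```

```text
[ 2.58 -0.04  0.31]
time_s: 18.1
eef_pos: [0.6066, 0.263, 0.2016]
tcp_rot: [2.079, -2.355, -0.0]
ft_force: [0.1, 0.5, 0.4]
gripper_width: 0.0562
grasp_force: 0.0
tcp [0.6066 0.263  0.2016] tool-y ang 172.9 tilt [-0. -0. -1.] [2.01 1.61 4.84] ('turn units', np.float64(-0.01))
```

```bash
python3 -m jog '[[56,[0.67,0.54,0],0],[56,[0.67,0.54,0],0],[56,[0.67,0.53,0],0],[56,[0,0,0.8],0],[56,[0,0,0.8],0],[56,[0,0,0.8],0],[56,[0,0,0.8],0],[56,[0,0,0.6],0],[56,[0,0,0.4],0],[56,[0,0,0],0]]' 30; python3 -c "
from h import *
blanks('top')
plan([.5326,.1913,.008],173)"
```

```text
time_s: 19.35
eef_pos: [0.5323, 0.1907, 0.0327]
tcp_rot: [2.079, -2.353, -0.0]
ft_force: [0.2, -0.4, 0.5]
gripper_width: 0.0558
grasp_force: 0.0
top ctr [0.6657 0.4037] LxW [99. 93.] ang 57.9 dep [0.665 0.398 0.023]
top ctr [0.5025 0.4063] LxW [110.  20.] ang 39.1 dep [0.449 0.298 0.482]
tcp [0.533  0.1912 0.0337] tool-y ang 172.9 tilt [-0. -0. -1.] [-0.    0.01  0.64] ('turn units', np.float64(-0.01))
```

```bash
python3 -m jog '[[56,[0,0.01,0.3],0],[56,[0,0,0.3],0],[56,[0,0,0.02],0],[56,[0,0,0],0],[20,[0,0,0],0],[20,[0,0,0],0],[20,[0,0,0],0],[20,[0,0,0],0],[20,[0,0,-0.4],0],[20,[0,0,-0.8],0]]' 30; python3 -m jog '[[20,[0,0,-0.8],0],[20,[0,0,-0.9],0],[20,[0,0,-0.9],0],[20,[0,0,-0.8],0],[20,[0,0,-0.5],0],[20,[0,0,0],0],[20,[0,0,0],0],[20,[0,0,0],0],[20,[0,0,0],0],[20,[0,0,0],0]]' 40; python3 -c "
from h import *
plan([.6045,-.142,.2],150)"
```

```text
time_s: 20.65
eef_pos: [0.5317, 0.1906, 0.0571]
tcp_rot: [2.079, -2.352, -0.0]
ft_force: [-0.1, -0.9, -0.1]
gripper_width: 0.0201
grasp_force: 0.0
time_s: 21.9
eef_pos: [0.5323, 0.1911, 0.2123]
tcp_rot: [2.08, -2.354, -0.0]
ft_force: [-0.1, 0.0, -0.2]
gripper_width: 0.0199
grasp_force: 0.0
tcp [0.5323 0.1911 0.2123] tool-y ang 172.9 tilt [-0.001 -0.001 -1.   ] [ 8.04 -2.82  0.31] ('turn units', np.float64(2.67))
```

```bash
python3 - <<'E'
from h import *
blanks('scene');p=blanks('top')
p,d=optics.camera('scene')
cv2.imwrite('pics/s4.png',cv2.resize(p[190:350,280:460],None,fx=4,fy=4,interpolation=cv2.INTER_CUBIC)[:,:,::-1])
E
```

```text
scene ctr [0.5344 0.1894] LxW [75. 50.] ang 84.0 dep [0.537 0.191 0.024]
scene ctr [0.4883 0.3924] LxW [76. 48.] ang 89.4 dep [0.491 0.391 0.025]
scene ctr [0.6368 0.257 ] LxW [79. 48.] ang 47.0 dep [0.639 0.256 0.025]
top ctr [0.6895 0.4311] LxW [119.  31.] ang 116.4 dep [0.678 0.423 0.072]
top ctr [0.593  0.2008] LxW [81. 12.] ang 124.4 dep [0.489 0.163 0.567]
top ctr [0.5265 0.1663] LxW [47. 21.] ang 156.1 dep [0.52  0.162 0.024]
top ctr [0.4921 0.4472] LxW [86. 26.] ang 42.5 dep [0.425 0.278 0.657]
```

View pics/s4.png

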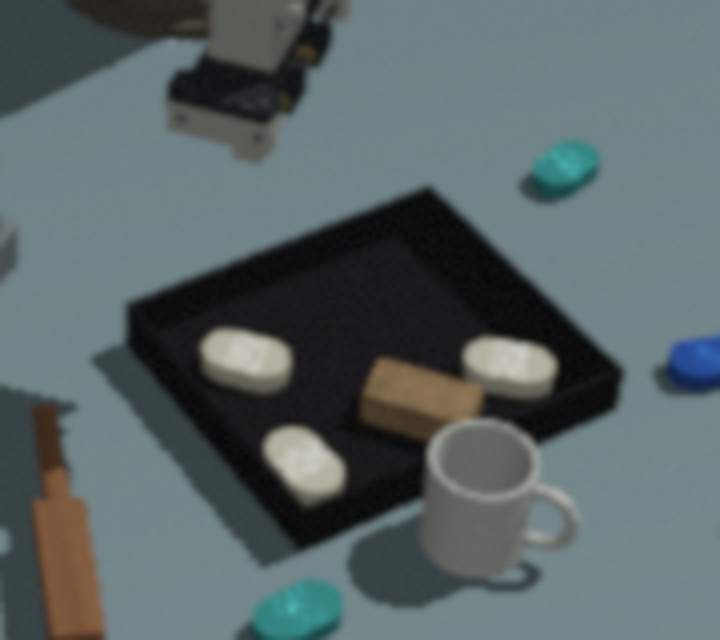

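The tray is unchanged: blank B is still at (246,360), so the grip missed or slipped off. I try again lower and check the grip before lifting.

```bash
python3 -m jog '[[58,[0,0,0.8],0],[58,[0,0,0.9],0],[58,[0,0,0.9],0],[58,[0,0,0.9],0],[58,[0,0,0.8],0],[58,[0,0,0.5],0],[58,[0,0,0.3],0],[58,[0,0,0],0],[58,[0,0,0],0],[58,[0,0,0],0]]' 30; python3 -c "
from h import *
plan([.5326,.1913,.0065],173)"
```

```text
time_s: 23.3
eef_pos: [0.533, 0.1916, 0.0097]
tcp_rot: [-2.079, 2.353, -0.0]
ft_force: [0.4, 0.7, 0.3]
gripper_width: 0.0578
grasp_force: 0.0
tcp [0.533  0.1916 0.0097] tool-y ang 172.9 tilt [ 0.001  0.001 -1.   ] [0.01 0.01 0.08] ('turn units', np.float64(-0.01))
```

```bash
python3 -m jog '[[58,[0,0,0.04],0],[58,[0,0,0.04],0],[58,[0,0,0],0],[20,[0,0,0],0],[20,[0,0,0],0],[20,[0,0,0],0],[20,[0,0,0],0],[20,[0,0,0],0],[20,[0,0,0],0],[20,[0,0,0],0]]' 40; python3 -c "
from h import *
print(monitor.sense()['ft_force'])"
```

```text
time_s: 24.55
eef_pos: [0.5324, 0.1911, 0.0055]
tcp_rot: [2.08, -2.354, 0.0]
ft_force: [0.8, 0.5, 0.3]
gripper_width: 0.0203
grasp_force: 0.0
[0.75329587 0.5486791  0.33117042]
```

```bash
python3 - <<'E'
from h import *
p,d=optics.camera('scene')
cv2.imwrite('pics/s5.png',cv2.resize(p[180:300,290:410],None,fx=5,fy=5,interpolation=cv2.INTER_CUBIC)[:,:,::-1])
E
```

```text
(no output)
```

View pics/s5.png

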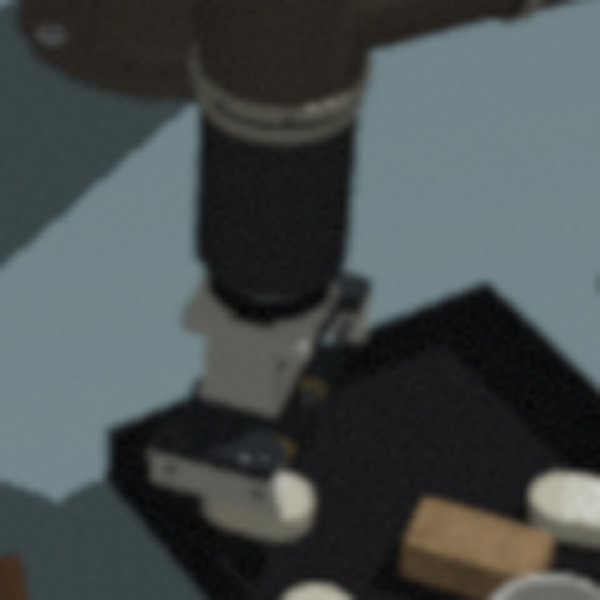

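The fingertips rest above blank B's top (crop (265,500)) even though the TCP reads 5.5 mm, so the open tips sit well behind the TCP. I go lower step by step while watching the force.

```bash
python3 -m jog '[[58,[0,0,-0.3],0],[58,[0,0,0],0],[58,[0,0,0],0],[58,[0,0,0],0],[58,[0,0,0],0],[58,[0,0,0.3],0],[58,[0,0,0.1],0],[58,[0,0,0.1],0],[58,[0,0,0.05],0],[58,[0,0,0],0]]' 40; python3 -c "
from h import *
print(monitor.sense()['ft_force'],monitor.sense()['eef_pos'])
for o in [0]:
  p,d=optics.camera('scene');u,v=np.meshgrid(range(640),range(480))
  q=depthpts('scene',d,(u>300)&(u<370)&(v>250)&(v<300));H=None
  c=p[(u>300)&(u<370)&(v>250)&(v<300)&(d>0)]
  k=(abs(q[:,0]-.533)<.07)&(abs(q[:,1]-.19)<.03)&(q[:,2]>.027)&(q[:,2]<.09)&(c.min(1)>75)
  print(k.sum(),np.percentile(q[k],[1,5,50],axis=0).round(4))
"
```

```text
time_s: 25.85
eef_pos: [0.5323, 0.1911, -0.0046]
tcp_rot: [2.08, -2.354, 0.0]
ft_force: [0.3, 0.5, -0.1]
gripper_width: 0.0584
grasp_force: 0.0
[ 0.25919553  0.52244068 -0.11785327] [ 0.53234886  0.19111719 -0.00457286]
37 [[0.5265 0.1748 0.0274]
 [0.5273 0.1758 0.0276]
 [0.5728 0.1909 0.0306]]
```

```bash
python3 -m jog '[[20,[0,0,0],0],[20,[0,0,0],0],[20,[0,0,0],0],[20,[0,0,0],0],[20,[0,0,0],0],[20,[0,0,0],0],[20,[0,0,0],0],[20,[0,0,0],0],[20,[0,0,0],0],[20,[0,0,0],0]]' 40
```

```text
time_s: 27.15
eef_pos: [0.5325, 0.1913, -0.0042]
tcp_rot: [-2.08, 2.354, -0.0]
ft_force: [-0.7, 0.0, 4.7]
gripper_width: 0.0411
grasp_force: 40.0
```

```bash
python3 -m jog '[[20,[0,0,-0.2],0],[20,[0,0,-0.5],0],[20,[0,0,-0.8],0],[20,[0,0,-0.9],0],[20,[0,0,-0.9],0],[20,[0,0,-0.9],0],[20,[0,0,-0.6],0],[20,[0,0,-0.2],0],[20,[0,0,0],0],[20,[0,0,0],0]]' 40;  python3 -c "
from h import *
p=blanks('scene')
cv2.imwrite('pics/s6.png',cv2.resize(p[130:310,270:450],None,fx=3.3,fy=3.3,interpolation=cv2.INTER_CUBIC)[:,:,::-1])
plan([.6045,-.142,.2],150)"
```

```text
time_s: 28.4
eef_pos: [0.5317, 0.1908, 0.1942]
tcp_rot: [2.078, -2.353, -0.001]
ft_force: [0.6, -0.7, -1.3]
gripper_width: 0.041
grasp_force: 40.0
scene ctr [0.4881 0.3923] LxW [76. 48.] ang 89.3 dep [0.489 0.391 0.024]
scene ctr [0.6369 0.257 ] LxW [79. 48.] ang 46.8 dep [0.639 0.256 0.024]
tcp [0.5317 0.1908 0.1942] tool-y ang 172.9 tilt [-0.002 -0.001 -1.   ] [ 8.03 -2.83 -0.14] ('turn units', np.float64(2.67))
```

View pics/s6.png

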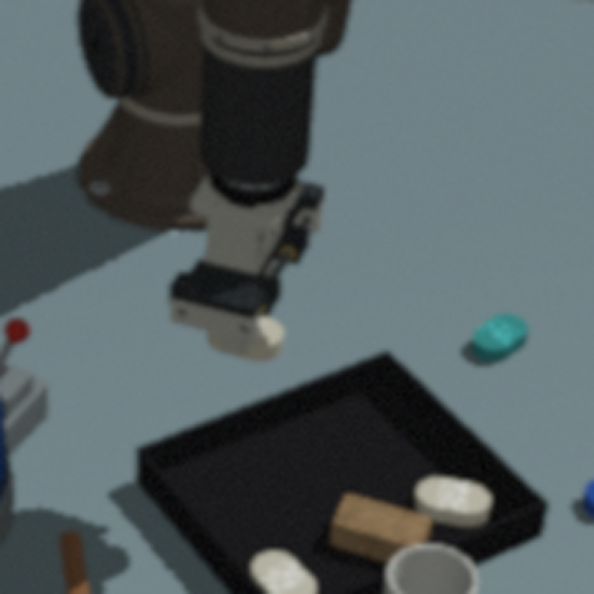

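The blank is held level between the fingertips at crop (255,340), and the other two blanks remain in the tray.

```bash
python3 -m jog '[[20,[0.6,-0.2,0],0],[20,[0.85,-0.3,0],0],[20,[0.9,-0.32,0],0],[20,[0.9,-0.32,0],0],[20,[0.9,-0.32,0],0],[20,[0.9,-0.32,0],0],[20,[0.9,-0.32,0],0],[20,[0.9,-0.32,0],0],[20,[0.7,-0.25,0],0],[20,[0.48,-0.16,0],0]]' 40; python3 -m jog '[[20,[0,0,0],0.6],[20,[0,0,0],0.8],[20,[0,0,0],0.8],[20,[0,0,0],0.47],[20,[0,0,0.7],0],[20,[0,0,0.8],0],[20,[0,0,0.8],0],[20,[0,0,0.4],0],[20,[0,0,0],0],[20,[0,0,0],0]]' 40; python3 -c "
from h import *
plan([.6045,-.142,.064],150)"
```

```text
time_s: 29.7
eef_pos: [0.6049, -0.1428, 0.1944]
tcp_rot: [2.078, -2.354, -0.002]
ft_force: [-0.2, -0.1, -0.6]
gripper_width: 0.041
grasp_force: 40.0
time_s: 30.95
eef_pos: [0.606, -0.1416, 0.0887]
tcp_rot: [-1.57, 2.72, -0.002]
ft_force: [-0.0, -0.1, 0.8]
gripper_width: 0.0413
grasp_force: 40.0
tcp [ 0.606  -0.1416  0.0887] tool-y ang 150.0 tilt [ 0.002 -0.    -1.   ] [0.03 0.03 0.62] ('turn units', np.float64(0.0))
```

```bash
python3 -m jog '[[20,[0.03,0.03,0.3],0],[20,[0,0,0.25],0],[20,[0,0,0],0],[52,[0,0,0],0],[52,[0,0,0],0],[52,[0,0,-0.1],0],[52,[0,0,-0.6],0],[52,[0,0,-0.9],0],[52,[0,0,-0.9],0],[52,[0,0,-0.5],0]]' 40; python3 -c "
from h import *
p,d=optics.camera('scene');cv2.imwrite('pics/s7.png',cv2.resize(p[160:340,160:340],None,fx=3,fy=3)[:,:,::-1])
plan([.4852,.395,.19],179.4)"
```

```text
time_s: 32.2
eef_pos: [0.6044, -0.1421, 0.1885]
tcp_rot: [-1.569, 2.718, -0.003]
ft_force: [-0.6, -0.2, -0.4]
gripper_width: 0.0523
grasp_force: 0.0
tcp [ 0.6054 -0.1423  0.1908] tool-y ang 150.0 tilt [ 0.006 -0.001 -1.   ] [-1.013e+01  9.320e+00 -1.000e-02] ('turn units', np.float64(-3.42))
```

View pics/s7.png

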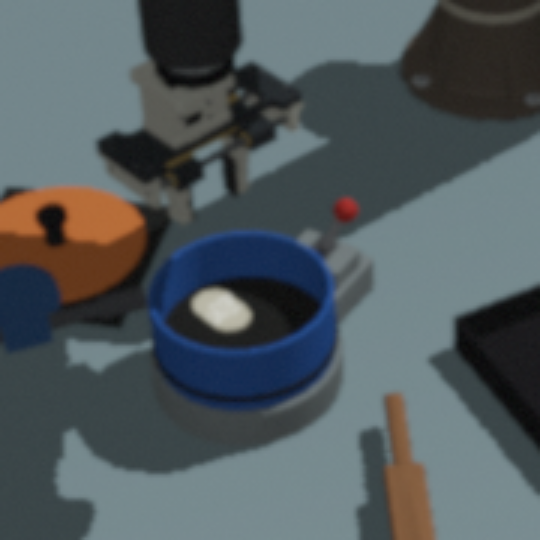

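Blank B lies flat in the bowl at crop (222,310), and the cover rests on the mat at (70,240).

```bash
python3 -m jog '[[56,[-0.92,0.85,0],0],[56,[-0.92,0.85,0],0],[56,[-0.92,0.85,0],0],[56,[-0.92,0.85,0],0],[56,[-0.92,0.85,0],0],[56,[-0.92,0.85,0],0],[56,[-0.92,0.85,0],0],[56,[-0.92,0.85,0],0],[56,[-0.92,0.85,0],0],[56,[-0.92,0.85,0],0]]' 40; python3 -m jog '[[56,[-0.9,0.82,0],0],[56,[0,0,0],-0.85],[56,[0,0,0],-0.85],[56,[0,0,0],-0.85],[56,[0,0,0],-0.87],[56,[0,0,0.9],0],[56,[0,0,0.9],0],[56,[0,0,0.5],0],[56,[0,0,0],0],[56,[0,0,0],0]]'; python3 -c "
from h import *
blanks('top');blanks('scene')
plan([.4852,.395,-.0045],179.4)"
```

```text
time_s: 33.5
eef_pos: [0.4927, 0.3484, 0.186]
tcp_rot: [-1.57, 2.72, 0.0]
ft_force: [1.1, -0.5, 0.3]
gripper_width: 0.0563
grasp_force: 0.0
time_s: 34.75
eef_pos: [0.4834, 0.3949, 0.0947]
tcp_rot: [-2.209, 2.232, -0.0]
ft_force: [-0.5, -1.4, -0.2]
gripper_width: 0.0559
grasp_force: 0.0
top ctr [0.6655 0.4038] LxW [99. 93.] ang 53.7 dep [0.666 0.399 0.02 ]
top ctr [0.6344 0.2593] LxW [71. 43.] ang 44.4 dep [0.634 0.26  0.024]
top ctr [0.4856 0.3834] LxW [50. 50.] ang 104.7 dep [0.484 0.381 0.024]
scene ctr [0.4879 0.3925] LxW [76. 48.] ang 89.9 dep [0.489 0.391 0.024]
tcp [0.4834 0.395  0.095 ] tool-y ang 179.4 tilt [ 0.001  0.002 -1.   ] [ 0.   -0.04  2.49] ('turn units', np.float64(-0.0))
```

```bash
python3 -m jog '[[56,[0,-0.04,0.7],0],[56,[0,0,0.7],0],[56,[0,0,0.6],0],[56,[0,0,0.3],0],[56,[0,0,0.19],0],[56,[0,0,0],0],[20,[0,0,0],0],[20,[0,0,0],0],[20,[0,0,0],0],[20,[0,0,0],0]]' 40; python3 -m jog '[[20,[0,0,0],0],[20,[0,0,-0.2],0],[20,[0,0,-0.5],0],[20,[0,0,-0.8],0],[20,[0,0,-0.9],0],[20,[0,0,-0.9],0],[20,[0,0,-0.9],0],[20,[0,0,-0.6],0],[20,[0,0,-0.2],0],[20,[0,0,0],0]]' 40;  python3 -c "
from h import *
blanks('scene')
plan([.6045,-.07,.2],30)"
```

```text
time_s: 36.1
eef_pos: [0.4849, 0.3948, -0.0052]
tcp_rot: [-2.209, 2.232, 0.0]
ft_force: [-0.0, -1.3, 5.5]
gripper_width: 0.041
grasp_force: 40.0
time_s: 37.35
eef_pos: [0.4842, 0.3942, 0.1937]
tcp_rot: [2.209, -2.234, -0.001]
ft_force: [-0.4, 0.2, -1.8]
gripper_width: 0.0411
grasp_force: 40.0
tcp [0.484  0.3939 0.1929] tool-y ang 179.4 tilt [-0.001 -0.001 -1.   ] [11.56 -3.14 -0.17] ('turn units', np.float64(-3.57))
```

```bash
python3 -m jog '[[20,[0.6,-0.16,0],0],[20,[0.9,-0.25,0],0],[20,[1,-0.27,0],0],[20,[1,-0.27,0],0],[20,[1,-0.27,0],0],[20,[1,-0.27,0],0],[20,[1,-0.27,0],0],[20,[1,-0.27,0],0],[20,[1,-0.27,0],0],[20,[1,-0.27,0],0]]' 40; python3 -m jog '[[20,[1,-0.27,0],0],[20,[0.7,-0.2,0],0],[20,[0.36,-0.1,0],-0.3],[20,[0,0,0],-0.8],[20,[0,0,0],-0.9],[20,[0,0,0],-0.9],[20,[0,0,0],-0.67],[20,[0,0,0.5],0],[20,[0,0,0.5],0],[20,[0,0,0],0]]' 40;python3 -c "
from h import *
blanks('top');blanks('scene');print(monitor.sense()['joint_positions'].round(2))
plan([.6045,-.07,.066],30)"
```

```text
time_s: 38.65
eef_pos: [0.5823, 0.0109, 0.1928]
tcp_rot: [2.208, -2.233, -0.002]
ft_force: [0.9, 1.0, -1.1]
gripper_width: 0.0411
grasp_force: 40.0
time_s: 39.9
eef_pos: [0.6029, -0.0703, 0.1515]
tcp_rot: [2.718, -1.569, -0.006]
ft_force: [-0.4, 0.1, -0.0]
gripper_width: 0.0411
grasp_force: 40.0
top ctr [0.6653 0.404 ] LxW [101.  92.] ang 58.6 dep [0.665 0.398 0.027]
top ctr [0.6344 0.2598] LxW [78. 50.] ang 44.2 dep [0.634 0.26  0.023]
scene ctr [0.6372 0.257 ] LxW [80. 48.] ang 46.3 dep [0.64  0.256 0.025]
[ 0.21  0.29 -0.21  0.   -1.07  0.32]
tcp [ 0.6047 -0.07    0.1539] tool-y ang -150.0 tilt [-0.001 -0.    -1.   ] [-0.   0.   2.2] ('turn units', np.float64(0.0))
```

```bash
python3 -m jog '[[20,[0,0,0.6],0],[20,[0,0,0.7],0],[20,[0,0,0.5],0],[20,[0,0,0.35],0],[20,[0,0,0],0],[52,[0,0,0],0],[52,[0,0,0],0],[52,[0,0,-0.1],0],[52,[0,0,-0.6],0],[52,[0,0,-0.9],0]]' 40;python3 -c "
from h import *
T=np.load('pics/top0.npz')['p'];p,d=optics.camera('top')
# tray walls by depth
u,v=np.meshgrid(range(640),range(480));m=(u>150)&(u<335)&(v>150)&(v<330)
q=depthpts('top',d,m);c=p[m&(d>0)];k=(c.max(1)<50)&(q[:,2]>.034)&(q[:,2]<.06);t=np.radians(-45);
q=q[k];a=q[:,0]*np.cos(t)+q[:,1]*np.sin(t);b=q[:,0]*np.cos(-t)+q[:,1]*np.sin(-t)
print(k.sum(),np.percentile(a,[1,5,25,75,95,99]).round(4),np.percentile(b,[1,5,25,75,95,99]).round(4))
x,y=.6344,.2598;print('A',x*np.cos(t)+y*np.sin(t),x*np.cos(-t)+y*np.sin(-t))
m2=(p.max(2)<50)&m;m2=max(comps(m2),key=np.sum);print(rect('top',m2,.045))
"
```

```text
time_s: 41.25
eef_pos: [0.6044, -0.0695, 0.1323]
tcp_rot: [2.72, -1.569, -0.002]
ft_force: [1.4, 0.2, 0.2]
gripper_width: 0.052
grasp_force: 0.0
404 [0.0121 0.0127 0.0139 0.207  0.2987 0.3035] [0.4339 0.4343 0.6063 0.6883 0.69   0.6911]
A 0.2648822002324807 0.6322948837370108
(0.5103, 0.2857, 294, 256, -44.5)
```

```bash
python3 -m jog '[[52,[0,0,-0.8],0],[52,[0,0,-0.6],0],[10,[0,0,0],1],[0,[0,0,0],1],[0,[0,0,0],1],[0,[0,0,0],1],[0,[0,0,0],1],[0,[0,0,0],1],[0,[0,0,0],1],[0,[0,0,0],1]]' 40;python3 -c "
from h import *
plan([.6344,.2598,.06],135)"
```

```text
time_s: 42.55
eef_pos: [0.6052, -0.0694, 0.1886]
tcp_rot: [-1.353, 2.835, -0.0]
ft_force: [-0.2, 0.3, 0.4]
gripper_width: 0.0005
grasp_force: 0.0
tcp [ 0.6052 -0.0694  0.1886] tool-y ang 141.0 tilt [ 0.001  0.    -1.   ] [-6.86  4.61  3.22] ('turn units', np.float64(0.7))
```

```bash
python3 -m jog '[[0,[-0.86,0.58,0],0],[0,[-0.86,0.58,0],0],[0,[-0.86,0.58,0],0],[0,[-0.86,0.58,0],0],[0,[-0.86,0.58,0],0],[0,[-0.86,0.58,0],0],[0,[-0.86,0.58,0],0],[0,[-0.84,0.55,0],0],[0,[0,0,0.9],0.7],[0,[0,0,0.9],0]]' 40; python3 -m jog '[[0,[0,0,0.8],0],[0,[0,0,0.6],0],[0,[0,0,0.3],0],[0,[0,0,0.1],0],[0,[0,0,0],0],[0,[0,0,0],0],[0,[0,0,0],0],[0,[0,0,0],0],[0,[0,0,0],0],[0,[0,0,0],0]]' ;python3 -c "
from h import *
plan([.6344,.2598,.023],135)"
```

```text
time_s: 43.8
eef_pos: [0.6328, 0.2611, 0.1159]
tcp_rot: [-1.208, 2.898, 0.001]
ft_force: [-0.3, 0.1, -0.6]
gripper_width: 0.0001
grasp_force: 0.0
time_s: 45.05
eef_pos: [0.6327, 0.26, 0.044]
tcp_rot: [1.209, -2.899, 0.0]
ft_force: [0.3, 0.1, 1.0]
gripper_width: 0.0004
grasp_force: 0.0
tcp [0.6327 0.26   0.044 ] tool-y ang 135.3 tilt [-0. -0. -1.] [-0.03 -0.03  0.52] ('turn units', np.float64(0.03))
```

```bash
python3 -m jog '[[0,[0,0,0.35],0],[0,[0,0,0.1],0],[0,[0,0,0.05],0],[0,[0,0,0],0],[0,[0,0,0],0],[0,[0,0,0],0],[0,[0,0,0],0],[0,[0,0,0],0],[0,[0,0,0],0],[0,[0,0,0],0]]' 40
```

```text
time_s: 46.3
eef_pos: [0.6327, 0.26, 0.024]
tcp_rot: [-1.209, 2.899, 0.0]
ft_force: [0.2, 0.7, 0.3]
gripper_width: 0.0005
grasp_force: 0.0
```

```bash
python3 -m jog '[[0,[0,0,0.05],0],[0,[0,0,0.03],0],[0,[0,0,0],0],[0,[0,0.05,0],0],[0,[0,0.1,0],0],[0,[0,0.1,0],0],[0,[0,0.1,0],0],[0,[0,0.1,0],0],[0,[0,0.1,0],0],[0,[0,0.1,0],0]]' 40;python3 -c "
from h import *
blanks('scene')"
```

```text
time_s: 47.55
eef_pos: [0.614, 0.2785, 0.0207]
tcp_rot: [1.209, -2.899, 0.0]
ft_force: [0.0, -0.1, 0.1]
gripper_width: 0.0004
grasp_force: 0.0
```

```bash
python3 -m jog '[[0,[0,0,-0.9],0],[0,[0,0,-0.9],0],[0,[0,0,0],0],[0,[0,0,0],0],[0,[0,0,0],0],[0,[0,0,0],0],[0,[0,0,0],0],[0,[0,0,0],0],[0,[0,0,0],0],[0,[0,0,0],0]]' 40;python3 -c "
from h import *
blanks('top')
p=blanks('scene')
cv2.imwrite('pics/s8.png',cv2.resize(p[220:330,300:440],None,fx=5,fy=5,interpolation=cv2.INTER_CUBIC)[:,:,::-1])"
```

```text
time_s: 48.85
eef_pos: [0.6142, 0.2783, 0.0928]
tcp_rot: [-1.209, 2.899, 0.0]
ft_force: [0.2, -0.5, 0.3]
gripper_width: 0.0006
grasp_force: 0.0
top ctr [0.6882 0.2591] LxW [45. 22.] ang 175.5 dep [0.62  0.23  0.281]
top ctr [0.683  0.3205] LxW [65. 10.] ang 126.0 dep [0.572 0.25  0.448]
top ctr [0.6408 0.3919] LxW [51. 21.] ang 122.1 dep [0.625 0.382 0.077]
top ctr [0.6215 0.2507] LxW [52. 40.] ang 103.4 dep [0.619 0.247 0.024]
scene ctr [0.6428 0.2769] LxW [46. 23.] ang 13.1 dep [0.645 0.276 0.023]
```

View pics/s8.png

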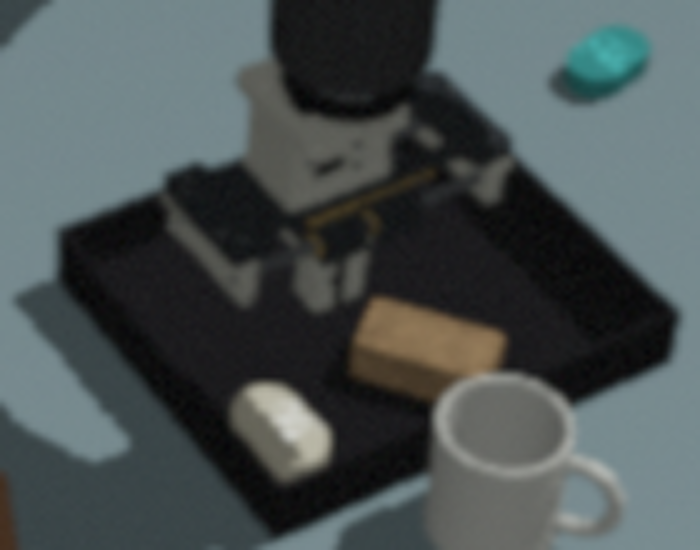

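The fingers (crop (330,280)) passed above blank A, which is still by the wall at (282,432). The cork is untouched. I press lower and watch the force.

```bash
python3 -m jog '[[0,[0,-0.35,0],0],[0,[0,-0.35,0],0],[0,[0,0,0.8],0],[0,[0,0,0.8],0],[0,[0,0,0.2],0],[0,[0,0,0.05],0],[0,[0,0,0],0],[0,[0,0,0],0],[0,[0,0,0],0],[0,[0,0,0],0]]' 40;python3 -m jog '[[0,[0,0,0.03],0],[0,[0,0,0.03],0],[0,[0,0,0.03],0],[0,[0,0,0],0],[0,[0,0,0],0],[0,[0,0,0],0],[0,[0,0,0],0],[0,[0,0,0],0],[0,[0,0,0],0],[0,[0,0,0],0]]' 40
```

```text
time_s: 50.2
eef_pos: [0.6342, 0.2588, 0.0192]
tcp_rot: [-1.209, 2.899, 0.0]
ft_force: [0.5, -0.6, 0.1]
gripper_width: 0.0003
grasp_force: 0.0
time_s: 51.45
eef_pos: [0.6341, 0.2586, 0.0152]
tcp_rot: [1.209, -2.9, -0.0]
ft_force: [-1.1, 0.7, 0.1]
gripper_width: 0.0003
grasp_force: 0.0
```

```bash
python3 -m jog '[[0,[0,0,0.04],0],[0,[0,0,0.04],0],[0,[0,0,0.04],0],[0,[0,0,0],0],[0,[0,0,0],0],[0,[0,0,0],0],[0,[0,0,0],0],[0,[0,0,0],0],[0,[0,0,0],0],[0,[0,0,0],0]]' 40;python3 -m jog '[[0,[0,0,0.04],0],[0,[0,0,0.04],0],[0,[0,0,0],0],[0,[0,0,0],0],[0,[0,0,0],0],[0,[0,0,0],0],[0,[0,0,0],0],[0,[0,0,0],0],[0,[0,0,0],0],[0,[0,0,0],0]]' 40
```

```text
time_s: 52.7
eef_pos: [0.6341, 0.2586, 0.0104]
tcp_rot: [-1.209, 2.9, 0.0]
ft_force: [-0.2, 0.9, 0.4]
gripper_width: 0.0005
grasp_force: 0.0
time_s: 53.95
eef_pos: [0.6341, 0.2586, 0.0072]
tcp_rot: [1.209, -2.9, -0.0]
ft_force: [0.1, 0.2, -0.6]
gripper_width: 0.0004
grasp_force: 0.0
```

```bash
python3 -m jog '[[0,[0,0,0.04],0],[0,[0,0,0.04],0],[0,[0,0,0],0],[0,[0,0,0],0],[0,[0,0,0],0],[0,[0,0,0],0],[0,[0,0,0],0],[0,[0,0,0],0],[0,[0,0,0],0],[0,[0,0,0],0]]' 40
```

```text
time_s: 55.2
eef_pos: [0.6341, 0.2586, 0.0039]
tcp_rot: [1.209, -2.899, 0.0]
ft_force: [0.1, -0.6, -0.3]
gripper_width: 0.0008
grasp_force: 0.0
```

```bash
python3 -m jog '[[0,[0,0,0.04],0],[0,[0,0,0.04],0],[0,[0,0,0],0],[0,[0,0,0],0],[0,[0,0,0],0],[0,[0,0,0],0],[0,[0,0,0],0],[0,[0,0,0],0],[0,[0,0,0],0],[0,[0,0,0],0]]' 40
```

```text
time_s: 56.45
eef_pos: [0.6341, 0.2587, 0.0016]
tcp_rot: [-1.21, 2.899, -0.0]
ft_force: [-3.3, 0.2, 5.9]
gripper_width: 0.0002
grasp_force: 3.1
```

Contact at TCP z≈0.002, so the true tips are about 20 mm behind the reported TCP. Dragging the blank from the wall.

```bash
python3 -m jog '[[0,[0,0,0.04],0],[0,[0,0.04,0],0],[0,[0,0.08,0],0],[0,[0,0.1,0],0],[0,[0,0.1,0],0],[0,[0,0.1,0],0],[0,[0,0.1,0],0],[0,[0,0.1,0],0],[0,[0,0.1,0],0],[0,[0,0,0],0]]' 40;python3 -m jog '[[0,[0,0,-0.9],0],[0,[0,0,-0.9],0],[0,[0.8,0,-0.9],0],[0,[1,0,0],0],[0,[1,0,0],0],[0,[1,0,0],0],[0,[0,0,0],0],[0,[0,0,0],0],[0,[0,0,0],0],[0,[0,0,0],0]]' 40; sed -i 's/H\[...,2\]>130/H[...,2]>105/' h.py; python3 -c "
from h import *
blanks('top');blanks('scene');plan([.6,.28,.1],135)"
```

```text
time_s: 57.7
eef_pos: [0.616, 0.2795, 0.0015]
tcp_rot: [-1.209, 2.895, -0.001]
ft_force: [1.4, -2.0, 9.4]
gripper_width: 0.0005
grasp_force: 5.0
time_s: 58.95
eef_pos: [0.5071, 0.1713, 0.1068]
tcp_rot: [1.21, -2.899, 0.0]
ft_force: [1.1, 0.3, 1.1]
gripper_width: 0.0003
grasp_force: 0.0
top ctr [0.6659 0.4036] LxW [103.  90.] ang 55.5 dep [0.666 0.399 0.029]
top ctr [0.5327 0.3054] LxW [232. 133.] ang 133.0 dep [0.457 0.227 0.553]
top ctr [0.5385 0.1408] LxW [116.  20.] ang 129.1 dep [0.48  0.129 0.459]
top ctr [0.4526 0.4127] LxW [116. 104.] ang 74.1 dep [0.41  0.286 0.555]
scene ctr [0.6194 0.278 ] LxW [80. 53.] ang 42.4 dep [0.62  0.278 0.024]
tcp [0.5069 0.1711 0.1068] tool-y ang 135.3 tilt [-0. -0. -1.] [-3.57  0.26  0.17] ('turn units', np.float64(0.03))
```

```bash
python3 -c "
from h import *
plan([.6172,.2803,-.006],134)"; python3 -m jog '[[53,[-0.9,0,0],0.15],[53,[-0.9,0,0],0],[53,[-0.9,0,0],0],[53,[-0.9,0,0],0],[53,[0,0,0],0],[53,[0,0,0],0],[53,[0,0,0],0],[53,[0,0,0],0],[53,[0,0,0],0],[53,[0,0,0],0]]' 40; python3 -c "
from h import *
blanks('scene');blanks('top')
plan([.6172,.2803,-.006],134)"
```

```text
tcp [0.5069 0.1711 0.1068] tool-y ang 135.3 tilt [-0. -0. -1.] [-3.88 -0.04  2.82] ('turn units', np.float64(0.15))
time_s: 60.3
eef_pos: [0.6097, 0.2714, 0.1074]
tcp_rot: [-1.176, 2.913, 0.0]
ft_force: [-0.1, 0.2, 0.5]
gripper_width: 0.0531
grasp_force: 0.0
scene ctr [0.6192 0.278 ] LxW [81. 53.] ang 41.8 dep [0.62  0.278 0.024]
top ctr [0.6837 0.4484] LxW [91. 56.] ang 128.8 dep [0.548 0.309 0.547]
top ctr [0.6814 0.3169] LxW [93. 18.] ang 120.3 dep [0.566 0.244 0.462]
top ctr [0.684  0.2534] LxW [56. 28.] ang 172.1 dep [0.612 0.223 0.296]
top ctr [0.6406 0.3893] LxW [50. 19.] ang 126.9 dep [0.623 0.375 0.084]
top ctr [0.6103 0.274 ] LxW [62. 51.] ang 43.8 dep [0.6   0.265 0.025]
tcp [0.6097 0.2715 0.1073] tool-y ang 134.0 tilt [ 0.  0. -1.] [-0.29  0.03  2.83] ('turn units', np.float64(-0.0))
```

```bash
python3 -m jog '[[53,[-0.28,0.02,0.5],0],[53,[0,0,0.8],0],[53,[0,0,0.8],0],[53,[0,0,0.4],0],[53,[0,0,0.2],0],[53,[0,0,0.12],0],[53,[0,0,0],0],[53,[0,0,0],0],[53,[0,0,0],0],[53,[0,0,0],0]]' 40;python3 -m jog '[[20,[0,0,0],0],[20,[0,0,0],0],[20,[0,0,0],0],[20,[0,0,0],0],[20,[0,0,0],0],[20,[0,0,0],0],[20,[0,0,-0.2],0],[20,[0,0,-0.5],0],[20,[0,0,-0.8],0],[20,[0,0,-0.9],0]]' 40
```

```text
time_s: 61.65
eef_pos: [0.6173, 0.28, -0.0052]
tcp_rot: [-1.177, 2.912, 0.0]
ft_force: [-0.5, -0.4, 0.5]
gripper_width: 0.0532
grasp_force: 0.0
time_s: 62.9
eef_pos: [0.6168, 0.2796, 0.0911]
tcp_rot: [1.176, -2.912, 0.0]
ft_force: [-0.1, 0.3, -0.3]
gripper_width: 0.0413
grasp_force: 39.7
```

```bash
python3 -m jog '[[20,[0,0,-0.9],0],[20,[0,0,-0.9],0],[20,[0,0,-0.7],0],[20,[0,0,0],0.8],[20,[0,0,0],0.9],[20,[0,0,0],0.9],[20,[0,0,0],0.9],[20,[0,0,0],0.9],[20,[0,0,0],0.72],[20,[0,0,0],0]]' 40; python3 -c "
from h import *
plan([.6665,-.106,.064],90)"
```

```text
time_s: 64.15
eef_pos: [0.6171, 0.2798, 0.1906]
tcp_rot: [-0.001, 3.142, 0.0]
ft_force: [-0.1, -0.2, -0.5]
gripper_width: 0.0415
grasp_force: 39.7
tcp [0.6171 0.2798 0.1906] tool-y ang 90.0 tilt [ 0.  0. -1.] [-1.23 -9.65  3.16] ('turn units', np.float64(0.0))
```

```bash
python3 -m jog '[[20,[-0.1,-0.7,0],0],[20,[-0.13,-1,0],0],[20,[-0.13,-1,0],0],[20,[-0.13,-1,0],0],[20,[-0.13,-1,0],0],[20,[-0.13,-1,0],0],[20,[-0.13,-1,0],0],[20,[-0.13,-1,0],0],[20,[-0.13,-1,0],0],[20,[-0.09,-0.95,0],0]]' 40; python3 -m jog '[[20,[0,0,0],0],[20,[0,0,0.6],0],[20,[0,0,0.8],0],[20,[0,0,0.8],0],[20,[0,0,0.5],0],[20,[0,0,0.3],0],[20,[0,0,0],0],[20,[0,0,0],0],[20,[0,0,0],0],[20,[0,0,0],0]]' 40; python3 -c "
from h import *
plan([.6665,-.106,.064],90)"
```

```text
time_s: 65.4
eef_pos: [0.6659, -0.1085, 0.1905]
tcp_rot: [-0.002, 3.142, -0.0]
ft_force: [0.2, 0.3, -0.9]
gripper_width: 0.0414
grasp_force: 39.7
time_s: 66.65
eef_pos: [0.6667, -0.1062, 0.0711]
tcp_rot: [0.0, 3.141, 0.0]
ft_force: [0.6, 0.6, -1.0]
gripper_width: 0.0414
grasp_force: 39.7
tcp [ 0.6667 -0.1062  0.0711] tool-y ang 90.0 tilt [ 0.001  0.    -1.   ] [0.   0.   0.18] ('turn units', np.float64(-0.0))
```

```bash
python3 -m jog '[[20,[0,0,0.2],0],[20,[0,0,0],0],[52,[0,0,0],0],[52,[0,0,0],0],[52,[0,0,-0.1],0],[52,[0,0,-0.6],0],[70,[0,0,-0.9],0],[70,[0,0,-0.9],0],[70,[0,0,-0.9],0],[70,[0,0,-0.3],0]]' 40; python3 -m jog '[[70,[0.3,-0.6,0],0],[70,[0.6,-0.9,0],0],[70,[0.6,-0.9,0],0],[70,[0.6,-0.9,0],0],[70,[0.6,-0.9,0],0],[70,[0.6,-0.9,0],0],[70,[0.6,-0.9,0],0],[70,[0.2,-0.4,0],0],[70,[0,0,0],0],[70,[0,0,0],0]]' 40; python3 - <<'E'
from h import *
p,d=optics.camera('top');q,_=optics.camera('scene')
cv2.imwrite('pics/s9.png',np.hstack([cv2.resize(p[130:310,160:440],(560,360)),cv2.resize(q[230:330,200:260],(216,360))])[:,:,::-1])
orange('scene');plan([.4925,-.385,.022],90)
uu,vv=np.meshgrid(range(640),range(480))
for k in comps(cream(p)&(abs(uu-400)<40)&(abs(vv-190)<40)):print(k.sum(),rect('top',k,.069),np.median(depthpts('top',d,k),0).round(3))
E
```

```text
time_s: 67.9
eef_pos: [0.6676, -0.1063, 0.2139]
tcp_rot: [-0.0, 3.137, -0.0]
ft_force: [0.2, 0.5, 0.4]
gripper_width: 0.07
grasp_force: 0.0
time_s: 69.15
eef_pos: [0.5023, -0.3618, 0.2099]
tcp_rot: [-0.0, -3.141, -0.001]
ft_force: [-0.5, 0.5, -0.8]
gripper_width: 0.0701
grasp_force: 0.0
scene n 892 flange top z 0.0219 slope deg [0.12 0.13] ctr [ 0.4915 -0.3768  0.0219] [ 0.409 -0.474  0.014] [ 0.575 -0.295  0.03 ]
tcp [ 0.5028 -0.3614  0.2102] tool-y ang 90.1 tilt [-0.  0. -1.] [ 0.26 -0.59  4.7 ] ('turn units', np.float64(0.01))
1336 (0.639, -0.1075, 137, 126, 88.6) [ 0.616 -0.108  0.069]
```

View pics/s9.png

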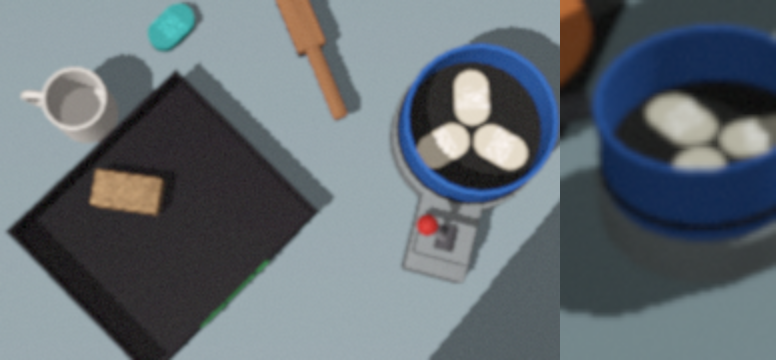

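All three blanks lie flat in the bowl at (470,95), (443,145), (500,147), the tray holds only the cork at (127,190), and the red tip is at (427,225). Next comes the cover, gripped lower on the stem.

```bash
python3 -m jog '[[70,[0.26,-0.58,0],0],[70,[0,0,0.8],0],[70,[0,0,0.9],0],[70,[0,0,0.9],0],[70,[0,0,0.9],0],[70,[0,0,0.8],0],[70,[0,0,0.4],0],[70,[0,0,0.2],0],[70,[0,0,0],0],[70,[0,0,0],0]]' 40; python3 -c "
from h import *
plan([.4925,-.385,.0045],90)"
```

```text
time_s: 70.55
eef_pos: [0.4927, -0.3857, 0.0156]
tcp_rot: [-0.0, 3.14, -0.001]
ft_force: [0.6, 0.4, 0.3]
gripper_width: 0.0701
grasp_force: 0.0
tcp [ 0.4927 -0.3857  0.0156] tool-y ang 90.0 tilt [ 0.002 -0.001 -1.   ] [0.01 0.02 0.28] ('turn units', np.float64(0.0))
```

```bash
python3 -m jog '[[70,[0,0.02,0.14],0],[70,[0,0,0.12],0],[70,[0,0,0],0],[10,[0,0,0],0],[10,[0,0,0],0],[10,[0,0,0],0],[10,[0,0,0],0],[10,[0,0,0],0],[10,[0,0,0],0],[10,[0,0,0],0]]' 40; python3 -m jog '[[10,[0,0,0],0],[10,[0,0,0],0],[10,[0,0,-0.2],0],[10,[0,0,-0.5],0],[10,[0,0,-0.8],0],[10,[0,0,-0.9],0],[10,[0,0,-0.9],0],[10,[0,0,-0.8],0],[10,[0,0,-0.4],0],[10,[0,0,0],0]]' 60; python3 -c "
from h import *
orange('scene')
plan([.6254,-.1058,.185],90)"
```

```text
time_s: 71.8
eef_pos: [0.4919, -0.3846, 0.004]
tcp_rot: [0.0, 3.142, -0.0]
ft_force: [-0.1, -0.6, 0.9]
gripper_width: 0.0347
grasp_force: 40.0
time_s: 73.05
eef_pos: [0.4922, -0.3845, 0.1846]
tcp_rot: [0.0, 3.14, -0.0]
ft_force: [-0.6, 0.1, -3.7]
gripper_width: 0.0345
grasp_force: 60.0
scene n 837 flange top z 0.2023 slope deg [0.8  0.29] ctr [ 0.5273 -0.3775  0.2023] [ 0.438 -0.471  0.194] [ 0.591 -0.296  0.21 ]
tcp [ 0.4916 -0.3842  0.1832] tool-y ang 90.0 tilt [-0.     0.001 -1.   ] [-3.34  6.96 -0.04] ('turn units', np.float64(-0.0))
```

```bash
python3 -m jog '[[10,[-0.2,0.4,0],0],[10,[-0.4,0.85,0],0],[10,[-0.4,0.85,0],0],[10,[-0.4,0.85,0],0],[10,[-0.4,0.85,0],0],[10,[-0.4,0.85,0],0],[10,[-0.4,0.85,0],0],[10,[-0.4,0.85,0],0],[10,[-0.24,0.41,0],0],[10,[-0.1,0.2,0],0]]' 60; python3 -m jog '[[10,[0,0.4,0],0],[10,[0,0,0],0],[10,[0,0,0],0],[10,[0,0,0],0],[10,[0,0,0],0],[10,[0,0,0],0],[10,[0,0,0],0],[10,[0,0,0],0],[10,[0,0,0],0],[10,[0,0,0],0]]' 60; python3 -c "
from h import *
orange('scene')
plan([.6254,-.1058,.117],90)
p,d=optics.camera('top');H=hsv(p);u,v=np.meshgrid(range(640),range(480))
m=(H[...,0]<18)&(H[...,1]>150)&(H[...,2]>70)&(abs(u-400)<60)&(abs(v-190)<60);m=max(comps(m),key=np.sum);print(rect('top',m,.202))"
```

```text
time_s: 74.35
eef_pos: [0.6255, -0.1049, 0.1828]
tcp_rot: [0.002, -3.14, 0.0]
ft_force: [0.0, -0.4, -3.4]
gripper_width: 0.0341
grasp_force: 60.0
time_s: 75.6
eef_pos: [0.6255, -0.0902, 0.184]
tcp_rot: [-0.0, -3.142, -0.0]
ft_force: [-1.1, 0.2, -2.7]
gripper_width: 0.0346
grasp_force: 60.0
scene n 1219 flange top z 0.2014 slope deg [0.27 0.21] ctr [ 0.66   -0.0852  0.2014] [ 0.563 -0.182  0.194] [ 0.726 -0.001  0.209]
tcp [ 0.6255 -0.0902  0.184 ] tool-y ang 90.0 tilt [ 0. -0. -1.] [ 0.   -0.39  1.67] ('turn units', np.float64(-0.0))
(0.5719, -0.1096, 149, 82, -89.6)
```

```bash
python3 -m jog '[[10,[0,-0.2,0],0],[10,[0,-0.19,0],0],[10,[0,0,0],0],[10,[0,0,0.4],0],[10,[0,0,0.5],0],[10,[0,0,0.3],0],[10,[0,0,0.2],0],[10,[0,0,0.05],0],[10,[0,0,0],0],[10,[0,0,0],0]]' 60; python3 -c "
from h import *
orange('scene')
plan([.6254,-.1058,.1155],90)"
```

```text
time_s: 76.95
eef_pos: [0.6259, -0.1057, 0.1266]
tcp_rot: [0.0, 3.141, 0.0]
ft_force: [0.3, -0.4, -2.9]
gripper_width: 0.0346
grasp_force: 60.0
scene n 1149 flange top z 0.1442 slope deg [ 0.47 -0.01] ctr [ 0.6615 -0.1038  0.1442] [ 0.568 -0.198  0.136] [ 0.727 -0.018  0.153]
tcp [ 0.6259 -0.1058  0.1266] tool-y ang 90.0 tilt [ 0.001  0.    -1.   ] [ 0.01 -0.    0.28] ('turn units', np.float64(-0.0))
```

```bash
python3 -m jog '[[10,[0,0,0.08],0],[10,[0,0,0.06],0],[10,[0,0,0.05],0],[10,[0,0,0.05],0],[10,[0,0,0.04],0],[10,[0,0,0],0],[10,[0,0,0],0],[10,[0,0,0],0],[10,[0,0,0],0],[10,[0,0,0],0]]' 60; python3 -c "
from h import *
orange('scene')
plan([.6254,-.1058,.1155],90)"
```

```text
time_s: 78.25
eef_pos: [0.6256, -0.1059, 0.117]
tcp_rot: [-0.001, 3.14, -0.001]
ft_force: [-6.4, 2.7, 12.4]
gripper_width: 0.0345
grasp_force: 60.0
scene n 1149 flange top z 0.1344 slope deg [0.35 0.17] ctr [ 0.6609 -0.1039  0.1344] [ 0.574 -0.198  0.127] [ 0.725 -0.017  0.142]
tcp [ 0.6256 -0.1058  0.117 ] tool-y ang 90.0 tilt [ 0.001 -0.    -1.   ] [0.01 0.   0.04] ('turn units', np.float64(0.0))
```

Contact at the seated height. Release, lift, and check it is level.

```bash
python3 -m jog '[[60,[0,0,-0.03],0],[60,[0,0,0],0],[60,[0,0,0],0],[60,[0,0,-0.4],0],[60,[0,0,-0.8],0],[30,[0,0,-0.9],0],[0,[0,0,-0.5],0],[0,[0.5,0.3,0],0],[0,[0.9,0.6,0],0],[0,[0.9,0.6,0],0]]' 40; python3 - <<'E'
from h import *
orange('scene'); p,d=optics.camera('scene')
cv2.imwrite('pics/s10.png',cv2.resize(p[190:310,190:310],None,fx=5,fy=5,interpolation=cv2.INTER_CUBIC)[:,:,::-1])
c,s=np.cos(np.radians(-13.1)),np.sin(np.radians(-13.1)); X=np.array([c,s]);Y=np.array([-s,c]);O=np.array([.6255,-.106])
piv=O-.145*X; print('pivot',piv,'tip off',piv+.0376*Y,'tip on',piv-.0376*Y,'start',piv+.075*Y)
st=piv+.078*Y; plan([*st,.22],np.degrees(np.arctan2(X[1],X[0])))
E
```

```text
time_s: 79.55
eef_pos: [0.5329, -0.0454, 0.2209]
tcp_rot: [0.001, 3.141, -0.0]
ft_force: [-0.1, 0.9, 1.1]
gripper_width: 0.0157
grasp_force: 0.0
scene n 1567 flange top z 0.1344 slope deg [0.12 0.12] ctr [ 0.6406 -0.1039  0.1344] [ 0.54  -0.197  0.126] [ 0.725 -0.016  0.142]
pivot [ 0.48427348 -0.07313556] tip off [ 0.49279557 -0.03651406] tip on [ 0.4757514  -0.10975706] start [ 5.01272333e-01 -8.73628757e-05]
tcp [ 0.5312 -0.0445  0.2218] tool-y ang 90.1 tilt [ 0.002  0.001 -1.   ] [0.73 1.18 0.05] ('turn units', np.float64(-8.94))
```

View pics/s10.png

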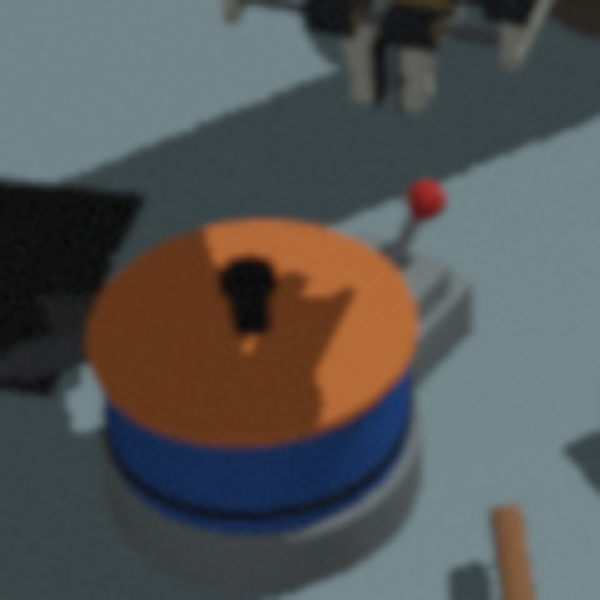

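The cover sits level on the bowl with its knob at crop (248,290), and the switch is still off with its red tip at (427,198). Turning the tool for the push.

```bash
python3 -m jog '[[0,[0,0,0],-1],[0,[0,0,0],-1],[0,[0,0,0],-1],[0,[0,0,0],-1],[0,[0,0,0],-1],[0,[0,0,0],-1],[0,[0,0,0],-1],[0,[0,0,0],-1],[0,[0,0,0],-0.94],[0,[0,0,0],0]]' 40; python3 -c "
from h import *
plan([.5017,.0015,.1],166.9); plan([.4810,-.0873,.1])"
```

```text
time_s: 80.9
eef_pos: [0.5341, -0.0459, 0.2208]
tcp_rot: [-1.95, 2.462, -0.001]
ft_force: [-0.5, -0.2, 0.2]
gripper_width: 0.0003
grasp_force: 0.0
tcp [ 0.5341 -0.0459  0.2208] tool-y ang 166.8 tilt [ 0.001 -0.    -1.   ] [-0.97  1.06  3.02] ('turn units', np.float64(-0.02))
tcp [ 0.5341 -0.0459  0.2208] tool-y ang 166.8 tilt [ 0.001 -0.    -1.   ] [1.31 1.06 3.02]
```

```bash
python3 -m jog '[[0,[-0.5,0.5,0],0],[0,[-0.47,0.56,0],0],[0,[0,0,0],0],[0,[0,0,0.8],0],[0,[0,0,0.9],0],[0,[0,0,0.8],0],[0,[0,0,0.5],0],[0,[0,0,0],0],[0,[0,0,0],0],[0,[0,0,0],0]]' 40; python3 -m jog '[[0,[0.25,0,0],0],[0,[0.3,0,0],0],[0,[0.3,0,0],0],[0,[0.3,0,0],0],[0,[0.3,0,0],0],[0,[0.3,0,0],0],[0,[0.3,0,0],0],[0,[0.15,0,0],0],[0,[0,0,0],0],[0,[0,0,0],0]]' 40; python3 -c "
from h import *
plan([.4810,-.0873,.1])"
```

```text
time_s: 82.15
eef_pos: [0.502, 0.0018, 0.1011]
tcp_rot: [-1.95, 2.461, -0.001]
ft_force: [0.2, -0.0, 0.3]
gripper_width: 0.0006
grasp_force: 0.0
time_s: 83.4
eef_pos: [0.4809, -0.0839, 0.0998]
tcp_rot: [1.952, -2.462, -0.001]
ft_force: [-0.9, 4.4, -1.4]
gripper_width: 0.0005
grasp_force: 1.4
tcp [ 0.4809 -0.0839  0.0998] tool-y ang 166.8 tilt [-0.  0. -1.] [ 0.08 -0.02 -0.  ]
```

```bash
python3 -m jog '[[0,[0.05,0,0],0],[0,[0.05,0,0],0],[0,[0,0,0],0],[0,[0,0,0],0],[0,[0,0,0],0],[0,[0,0,0],0],[0,[0,0,0],0],[0,[0,0,0],0],[0,[0,0,0],0],[0,[0,0,0],0]]' 40; python3 -m jog '[[0,[-0.5,0,0],0],[0,[-0.9,0,0],0],[0,[-0.9,0,0],0],[0,[0,0,-0.9],0],[0,[0,0,-0.9],0],[0,[0,0,-0.9],0],[0,[-0.9,0,0],0],[0,[-0.9,0,0],0],[0,[-0.9,0,0],0],[0,[-0.9,0,0],0]]' 40; python3 - <<'E'
from h import *
uu,vv=np.meshgrid(range(640),range(480))
for n,z in(('top',.138),('scene',.138)):
    p,d=optics.camera(n); m=(p[...,0]>100)&(p[...,1]<80)&(p[...,2]<80)&((abs(uu-376)<45)&(abs(vv-243)<25) if n=='top' else (abs(uu-265)<30)&(abs(vv-235)<25))
    for k in comps(m,15): print(n,k.sum(),rect(n,k,z),np.median(depthpts(n,d,k),0).round(4))
orange('scene'); orange('top')
cv2.imwrite('pics/s11.png',p[150:380,80:480][:,:,::-1])
E
```

```text
time_s: 84.65
eef_pos: [0.4809, -0.0848, 0.0997]
tcp_rot: [-1.95, 2.458, 0.003]
ft_force: [-0.7, 20.9, -0.5]
gripper_width: 0.0006
grasp_force: 9.1
time_s: 85.9
eef_pos: [0.5342, 0.1426, 0.2081]
tcp_rot: [1.952, -2.461, 0.001]
ft_force: [-0.3, 0.2, 0.4]
gripper_width: 0.0005
grasp_force: 0.0
top 22 (0.5316, -0.0827, 48, 5, 77.6) [ 0.5312 -0.0833  0.1322]
top 16 (0.5312, -0.1259, 29, 4, -82.6) [ 0.5323 -0.126   0.1322]
top 73 (0.4778, -0.1071, 21, 21, -1.0) [ 0.476  -0.1056  0.1472]
scene n 1526 flange top z 0.1346 slope deg [0.17 0.03] ctr [ 0.6432 -0.1055  0.1346] [ 0.545 -0.201  0.127] [ 0.726 -0.017  0.143]
top n 4182 flange top z 0.1333 slope deg [-0.04  0.08] ctr [ 0.6258 -0.1052  0.1333] [ 0.534 -0.2    0.126] [ 0.719 -0.013  0.141]
```

View pics/s11.png

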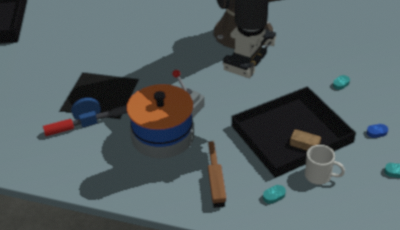

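The red tip is now on the other side (crop (176,72)), and the cover, mug, brush, drill and cork all look in place. As a last check I triangulate the tip before and after.

```bash
python3 - <<'E'
from h import *
uu,vv=np.meshgrid(range(640),range(480))
def tip(P):
    L=[]
    for n,p in P.items():
        p=p.astype(int); m=(p[...,0]>90)&(p[...,0]-p[...,1]>60)&(abs(p[...,1]-p[...,2])<25)&((abs(uu-380)<25)&(abs(vv-243)<18) if n=='top' else (abs(uu-265)<25)&(abs(vv-232)<15)&(vv<238))
        k=max(comps(m,5),key=np.sum); v,u=np.nonzero(k); a=cast(n,(u.mean(),v.mean()),.1)[0]; e=optics.get_calibration(n)['eye']; L.append((e,(a-e)/np.linalg.norm(a-e))); print(n,k.sum(),u.mean(),v.mean())
    A=sum(np.eye(3)-np.outer(d,d) for e,d in L); b=sum((np.eye(3)-np.outer(d,d))@e for e,d in L); return np.linalg.solve(A,b)
t0=tip({n:np.load(f'pics/{n}0.npz')['p'] for n in('top','scene')}); t1=tip({n:optics.camera(n)[0] for n in('top','scene')})
print(t0.round(4),t1.round(4),np.linalg.norm(t1-t0))
E
```

```text
top 81 373.1604938271605 242.34567901234567
scene 31 275.06451612903226 228.58064516129033
top 57 401.3157894736842 250.3684210526316Traceback (most recent call last):
  File "<stdin>", line 9, in <module>
  File "<stdin>", line 7, in tip
ValueError: max() iterable argument is empty
```

```bash
python3 - <<'E'
from h import *
uu,vv=np.meshgrid(range(640),range(480))
def tip(P,W):
    L=[]
    for n,p in P.items():
        p=p.astype(int); cu,cv=W[n]; m=(p[...,0]>50)&(p[...,0]>2.2*p[...,1])&(p[...,0]>2*p[...,2])&(np.hypot(uu-cu,vv-cv)<9)
        k=max(comps(m,4),key=np.sum); v,u=np.nonzero(k); a=cast(n,(u.mean(),v.mean()),.1)[0]; e=optics.get_calibration(n)['eye']; L.append((e,(a-e)/np.linalg.norm(a-e))); print(n,k.sum(),u.mean().round(1),v.mean().round(1))
    A=sum(np.eye(3)-np.outer(d,d) for e,d in L); b=sum((np.eye(3)-np.outer(d,d))@e for e,d in L); return np.linalg.solve(A,b)
t0=tip({n:np.load(f'pics/{n}0.npz')['p'] for n in('top','scene')},dict(top=(374,242),scene=(275,229)))
t1=tip({n:optics.camera(n)[0] for n in('top','scene')},dict(top=(402,250),scene=(256,222)))
print(t0.round(4),t1.round(4),np.linalg.norm(t1-t0))
E
```

```text
top 72 373.3 242.1
scene 35 274.7 229.1
top 64 402.2 250.0
scene 33 255.9 223.1
[ 0.4948 -0.0392  0.1426] [ 0.4769 -0.108   0.1381] 0.07129144311883331
```

The tip moved 71 mm where about 76 mm was expected, so I push once more to make sure it is at the stop.

```bash
python3 -m jog '[[0,[0.9,0,0],0],[0,[0.9,0,0],0],[0,[0.9,0,0],0],[0,[0.9,0,0],0],[0,[0,0,0.9],0],[0,[0,0,0.9],0],[0,[0,0,0.9],0],[0,[0.8,0,0],0],[0,[0.6,0,0],0],[0,[0.4,0,0],0]]' 40; python3 -m jog '[[0,[0.3,0,0],0],[0,[0.15,0,0],0],[0,[0.05,0,0],0],[0,[0.05,0,0],0],[0,[0.03,0,0],0],[0,[0,0,0],0],[0,[0,0,0],0],[0,[0,0,0],0],[0,[0,0,0],0],[0,[0,0,0],0]]' 40
```

```text
time_s: 87.55
eef_pos: [0.4842, -0.0698, 0.1001]
tcp_rot: [-1.95, 2.463, -0.0]
ft_force: [-0.3, 0.3, 0.1]
gripper_width: 0.0004
grasp_force: 0.0
time_s: 88.8
eef_pos: [0.4813, -0.0854, 0.1001]
tcp_rot: [-1.947, 2.455, 0.005]
ft_force: [-2.2, 32.4, 2.7]
gripper_width: 0.0005
grasp_force: 14.3
```

```bash
python3 -m jog '[[0,[-0.6,0,0],0],[0,[-0.9,0,0],0],[0,[-0.9,0,0],0],[0,[0,0,-0.9],0],[0,[0,0,-0.9],0],[0,[0,0,-0.9],0],[0,[-0.9,0,0],0],[0,[-0.9,0,0],0],[0,[-0.9,0,0],0],[0,[0,0,0],0]]' 40; python3 - <<'E'
from h import *
uu,vv=np.meshgrid(range(640),range(480))
p=optics.camera('top')[0].astype(int); m=(p[...,0]>50)&(p[...,0]>2.2*p[...,1])&(p[...,0]>2*p[...,2])&(np.hypot(uu-402,vv-250)<9)
v,u=np.nonzero(m); print(u.mean(),v.mean()); orange('top')
E
```

```text
time_s: 90.05
eef_pos: [0.5264, 0.1097, 0.2078]
tcp_rot: [-1.955, 2.459, 0.0]
ft_force: [-0.1, -0.5, -0.2]
gripper_width: 0.0007
grasp_force: 0.0
402.07246376811594 250.0
top n 4181 flange top z 0.1334 slope deg [-0.1   0.05] ctr [ 0.6259 -0.1052  0.1334] [ 0.534 -0.2    0.126] [ 0.719 -0.013  0.141]
```

The tip did not move under 32 N, so the lever is at its hard stop. The cover is level and at its seated height.

```bash
python3 -c "
from bench import workorder
print(workorder.hand_in())"
```

```text
the job is handed in; nothing more can be done
None
```

The job is handed in: all three blanks are in the bowl, the cork is still in the tray, the cover is back on seated and level, and the switch was then thrown to its hard stop. The tip travelled about 71 mm where roughly 76 mm was expected, but it did not move under a 32 N push.

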